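# Wipe the display-ice chips off the draining stand

### The arm

A 7-joint arm with a two-finger parallel gripper is mounted at the origin on the work surface. World frame = base frame: x ahead of the robot, y to its left, z up, the work surface at z = 0. Lengths are in m, angles in rad, forces in N, time in s.
With the tool pointing down it reaches from about 0.35 to 0.9 m from the base axis. Payload 7.2 kg.
Tool frame: the origin (TCP) lies on the centre line of the jaws, within the pads' length; the fingertips stand 19 mm ahead of it and the grasp point (between the pads) is the TCP; z points along the fingers, y is the line along which they close (so a half turn about z gives the same grasp; the last joint's range is limited). The gripper opens to 88 mm and grips with 3 to 60 N. Pads are 20 mm wide; open, the fingers measure 115 mm over their backs; the gripper's body (75 mm by 178 mm) begins 61 mm behind the grasp point.
Start: joints at [-0.068, 0.411, -0.013, 1.596, 0.006, 1.134, -0.082], TCP at [0.625, -0, 0.242] pointing down, gripper open.
Joint ranges: [-2.95, 2.95], [-0.29, 1.99], [-1.47, 1.44], [0.14, 2.54], [-1.03, 4.17], [0.13, 1.85], [-2.86, 2.86]. Speed limits (rad/s): [2.39, 2.39, 3.01, 3.01, 3.14, 3.14, 3.14].

### API

Orientations are given as [roll, pitch, yaw] about the fixed x, y, z axes, in that order (R = Rz(yaw) Ry(pitch) Rx(roll)).
In Python, from cell import manip gives the robot as it stands. The module is installed in compiled form; this text tells all that it offers.
- The arm moves only by the tool jog_arm, never from a script. Its argument "increments" is a list of rows, each an object of numbers: "claw": the opening, from 0 (shut) to 1 (fully open); "dx", "dy", "dz": the shift along the tool's x, y, z in m; "roll": the turn about the tool's z in degrees. A call has 1 to 12 rows; each row is the pose to reach, as a shift and turn from the pose commanded when the call began, along the tool's axes at that moment; what a row does not reach only later rows make up. A row lasts 1/12 s, in which the tool goes at most 41.7 mm and 7.16 degrees, less where a joint would pass 70% of its speed; a pose out of reach is approached as far as the arm can. A call with a gripper value outside its range is refused whole. The fingers move at their own pace and stop on an object; "force" is the grip in N (left out, the last holds). Time passes only in rows, so rows that repeat a pose let the fingers close. It gives the time, the measured TCP pose, the force, the opening and the grip force at its end, in the units of the state.
- manip.sense(): the state, without advancing time (a new reading comes with each control period).
- manip.camera(name): name is "scene" or "side" or "wrist"; returns a dict with "color" (384x512x3 uint8, red, green, blue), "depth" (384x512 float32, m along the optical axis (not along the pixel's ray), 0 where there is no reading), "fx", "fy", "cx", "cy" (pixels), "position" and "attitude" of the camera in the world. Camera axes: x right, y up, looking along -z (the intrinsics and any distortion apply to the point x, -y, -z); pixel columns grow to the right and rows downward; lengths in m; the calibration is good to about 2 mm. A picture is of the moment at which its call begins.
- manip.sign_off(): hands the job in; it is judged then, once.
The state is a dict: "t": time; "qpos": joint angles; "qd": joint speeds; "tau": joint torques, N m; "tool_pos": TCP position; "orientation": TCP orientation; "ft_force": force on the tool from outside, world axes, zero at the start; "torque": the same for the moment, N m; "opening": finger opening in m; "finger_force": force on a finger pad.
Only numpy, scipy, OpenCV 4.12 (cv2) and the standard library are available. Lean on these libraries where they do the work, as an engineer would, in place of code of your own. Each camera call takes 0.05 s, during which the arm holds its last target. There are 200 camera calls.

### The job

Take the scraper block from its rubber mat and with it wipe all five display-ice chips off the draining stand, from under the wire shelf, into the steel pan at the stand's end; then stand the scraper upright on the middle of its mat again and let go. Do not touch the chips with the fingers, do not bump the stand or its shelf with the arm, and leave the cup, bottle, mug and spoon as they are.

Things in the scene. Friction and masses are not known exactly. Their poses are not given: they have to be found in the camera images.
- scraper: white plastic scraper block, loose, 180 g: a foot 84 long (own x) x 34 (own y) x 26 high, and centred on it a plain upright handle 56 long (x) x 24 thick (y) that rises from 26 to 75 above the underside. Origin: centre of the underside, z up. Starts standing on the rubber mat.
- mat: flat black rubber mat 130 (x) x 120 (y) x 5 thick, fixed: the scraper's place. Origin: centre of the underside; top at +5.
- stand: steel draining stand, fixed. Origin: on the counter under the middle of its top sheet; x points to its rear (away from the robot), y along it. Sheet 220 (x) x 270 (y), upper face 50 above the origin; lips 12 high above that face (inner faces x = -105, +105) run along front and rear; both ends (y = -135, +135) are open edges that overhang the base by 35.
- shelf_front (a point): middle of the front wire (radius 4) of the wire shelf fixed over the rear of the stand: at stand x 15, y 0, z 262. Axes as the stand's. From here the shelf reaches 134 back and 154 to either side, lowest wires 4 below this point; two posts at 120 back, 150 to either side, each with a thin slanting brace above the sheet's rear, 150 to either side.
- pan: open steel pan 170 (x) x 140 (y) x 36 high, walls 3, fixed, tucked about 12 under one open end of the stand's top sheet (left or right end; its axes are parallel to the stand's). Origin: centre of the underside.
- napkins: closed napkin box 150 (x) x 110 (y) x 58 high, fixed, at the other end of the stand. Origin: centre of the underside.
- cup: small steel sauce cup, loose, 48 across x 40 high, standing on the front part of the stand's sheet. Origin: centre of the underside. Stays where it is.
- syrup: closed bottle, loose, 56 across x 160 high, on the counter to the robot's left. Origin: centre of the underside. Stays where it is.
- mug: white mug, loose, 76 across x 85 high, handle at its +y, on the counter to the robot's right. Origin: centre of the underside. Stays where it is.
- spoon: long spoon lying flat on the counter in front of the stand, loose, about 200 long along its x, under 25 high. Stays where it is.
- scale: low flat kitchen scale 130 x 120 x 28 high, fixed, on the other side of the table from the mat. Origin: centre of the underside.
- chip0: frosted acrylic display-ice chip, 26 x 18 x 15 (x, y, z), 12 g, loose, lying on the stand's sheet beneath or just before the wire shelf. Origin: centre of the underside.
- chip1: frosted acrylic display-ice chip, 24 x 18 x 13 (x, y, z), 12 g, loose, lying on the stand's sheet beneath or just before the wire shelf. Origin: centre of the underside.
- chip2: frosted acrylic display-ice chip, 22 x 20 x 16 (x, y, z), 12 g, loose, lying on the stand's sheet beneath or just before the wire shelf. Origin: centre of the underside.
- chip3: frosted acrylic display-ice chip, 24 x 19 x 12 (x, y, z), 12 g, loose, lying on the stand's sheet beneath or just before the wire shelf. Origin: centre of the underside.
- chip4: frosted acrylic display-ice chip, 21 x 18 x 14 (x, y, z), 12 g, loose, lying on the stand's sheet beneath or just before the wire shelf. Origin: centre of the underside.
Mind the look-alikes: they are no part of the job. Several things have the shape of the mat; the one meant has the colours described above.

How it is judged:
On the way, in this order (a step that is already met when the one before it is completed fails the run):
1. the scraper is lifted off its mat (z of scraper in the frame of mat above 0.03 m), for 0.2 s.
2. all five chips lie in the pan, while the scraper is still off its mat (x of chip0 in the frame of pan between -0.085 and 0.085 m and y of chip0 in the frame of pan between -0.07 and 0.07 m and z of each of chip0, chip1, chip2, chip3, chip4 in the frame of pan below 0.045 m and x of chip1 in the frame of pan between -0.085 and 0.085 m and y of chip1 in the frame of pan between -0.07 and 0.07 m and x of chip2 in the frame of pan between -0.085 and 0.085 m and y of chip2 in the frame of pan between -0.07 and 0.07 m and x of chip3 in the frame of pan between -0.085 and 0.085 m and y of chip3 in the frame of pan between -0.07 and 0.07 m and x of chip4 in the frame of pan between -0.085 and 0.085 m and y of chip4 in the frame of pan between -0.07 and 0.07 m and z of scraper in the frame of mat above 0.015 m), for 0.2 s.
At the end, for the whole second after the job is handed in: All five chips lie at rest inside the pan (origins within 85 mm in x and 70 mm in y of its centre, under 45 mm high), and the scraper stands released, upright (within 0.1 rad) and at rest on its mat, its centre within 35 mm of the mat's centre (x of chip0 in the frame of pan between -0.085 and 0.085 m and y of chip0 in the frame of pan between -0.07 and 0.07 m and z of each of chip0, chip1, chip2, chip3, chip4 in the frame of pan below 0.045 m and x of chip1 in the frame of pan between -0.085 and 0.085 m and y of chip1 in the frame of pan between -0.07 and 0.07 m and x of chip2 in the frame of pan between -0.085 and 0.085 m and y of chip2 in the frame of pan between -0.07 and 0.07 m and x of chip3 in the frame of pan between -0.085 and 0.085 m and y of chip3 in the frame of pan between -0.07 and 0.07 m and x of chip4 in the frame of pan between -0.085 and 0.085 m and y of chip4 in the frame of pan between -0.07 and 0.07 m and linear speed of each of chip0, chip1, chip2, chip3, chip4 below 0.03 m/s and horizontal distance between scraper and mat below 0.035 m and angle between scraper's own z axis and vertical below 0.1 rad and z of scraper in the frame of mat below 0.01 m and linear speed of scraper below 0.02 m/s); the robot touches nothing.
It fails at once if the cup is shifted by more than 30 mm or tipped (distance of cup from where it was at the start of the episode above 0.03 m or angle between cup's own z axis and vertical above 0.4 rad).
It fails at once if the bottle, mug or spoon is shifted by more than 40 mm, or the bottle or mug tipped ((distance of syrup from where it was at the start of the episode above 0.04 m or angle between syrup's own z axis and vertical above 0.4 rad) or (distance of mug from where it was at the start of the episode above 0.04 m or angle between mug's own z axis and vertical above 0.4 rad) or distance of spoon from where it was at the start of the episode above 0.04 m).
It fails at once if the fingers press on a chip (over 1 N): the chips are wiped with the scraper (contact force between the fingers and chip0 above 1 N or contact force between the fingers and chip1 above 1 N or contact force between the fingers and chip2 above 1 N or contact force between the fingers and chip3 above 1 N or contact force between the fingers and chip4 above 1 N).
It fails at once if the arm strikes the stand or its shelf (over 15 N) (contact force between any of the arm, the fingers and stand above 15 N).
It also fails if it takes over 72 s, if anything falls off the work surface, if the arm or the gripper's body presses on something with over 40 N, if the wrist force passes 120 N, or if a joint passes its speed limit or range.

## Working session

There is one attempt and no reset: what is moved stays moved. The work goes in short steps, Python scripts to look and compute and a tool call to move; the robot and the scene stay as the last step left them, time stands still between calls to the robot, and variables do not carry over. Pictures are saved under pics/ and viewed, at most 10 in all, crops included, and the job is handed in when it is done.

Besides the shell and the picture viewer there is one more tool, called as name([rows], argument=value, ...), one row to a line, values as JSON. jog_arm: Moves the arm, as the interface text tells. Its arguments: {"type":"object","properties":{"increments":{"type":"array"},"force":{"type":"number"}},"required":["increments"]}

```bash
mkdir -p pics
cat > h.py <<'E'
import numpy as np, cv2
from scipy.spatial.transform import Rotation as R
from cell import manip
def rot(a):
    a=np.array(a,float)
    return a if a.shape==(3,3) else (R.from_euler('xyz',a).as_matrix() if a.size==3 else R.from_quat(a).as_matrix())
def cloud(c):
    d=c['depth'];v,u=np.mgrid[:d.shape[0],:d.shape[1]]
    p=np.stack([(u-c['cx'])/c['fx']*d,-(v-c['cy'])/c['fy']*d,-d],-1)
    P=p@rot(c['attitude']).T+np.array(c['position']);P[d==0]=np.nan
    return P
def save(n,im): cv2.imwrite('pics/'+n,im[...,::-1])
E
python3 - <<'E'
from h import *
import pickle
ims=[]
for n in ('scene','side'):
    c=manip.camera(n);pickle.dump(c,open(n+'.pkl','wb'));save(n+'1.png',cv2.resize(c['color'],(800,600),interpolation=cv2.INTER_CUBIC))
    print(n,c['position'],c['attitude'],c['fx'],c['cx'],c['cy'],[k for k in c])
print(manip.sense())
E
```

```text
scene [ 0.8385158  -0.52303546  1.09355416] [0.60097614 0.01285898 0.59646504] 384.7115468837639 257.02382471525647 188.43834283866437 ['color', 'depth', 'fx', 'fy', 'cx', 'cy', 'position', 'attitude']
side [0.32678889 0.78223457 1.01047563] [ 0.75396468 -0.01675541 -2.96762567] 388.3904238132069 252.44743822945236 189.54812994955734 ['color', 'depth', 'fx', 'fy', 'cx', 'cy', 'position', 'attitude']
{'t': 0.1, 'qpos': array([-0.06821157,  0.41181381, -0.01270006,  1.59691488,  0.00562676,
        1.1342774 , -0.08216261]), 'qd': array([-6.48076585e-05, -1.25528323e-03, -8.48025558e-05, -9.12070003e-04,
       -1.27948881e-03,  2.47208233e-04,  1.28616498e-03]), 'tau': array([ 1.90722414e-03, -5.89100254e+01,  6.43606726e-01, -2.91709310e+01,
       -5.37973386e-02,  1.45046425e-02,  7.40053088e-05]), 'tool_pos': array([ 6.24601565e-01, -4.24606353e-05,  2.40915630e-01]), 'orientation': array([-3.14022052e+00,  1.25514214e-04,  1.57086972e+00]), 'ft_force': array([-0.09074064,  0.07724275,  0.9834027 ]), 'torque': array([-0.03459892,  0.03911639, -0.00314183]), 'finger_force': 0.0, 'opening': 0.08781768562765623}
```

View pics/scene1.png

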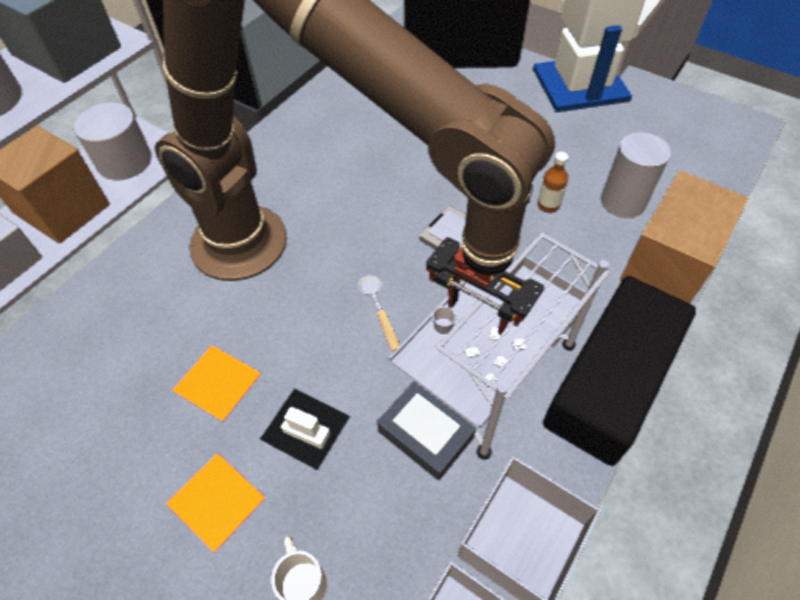

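View pics/side1.png

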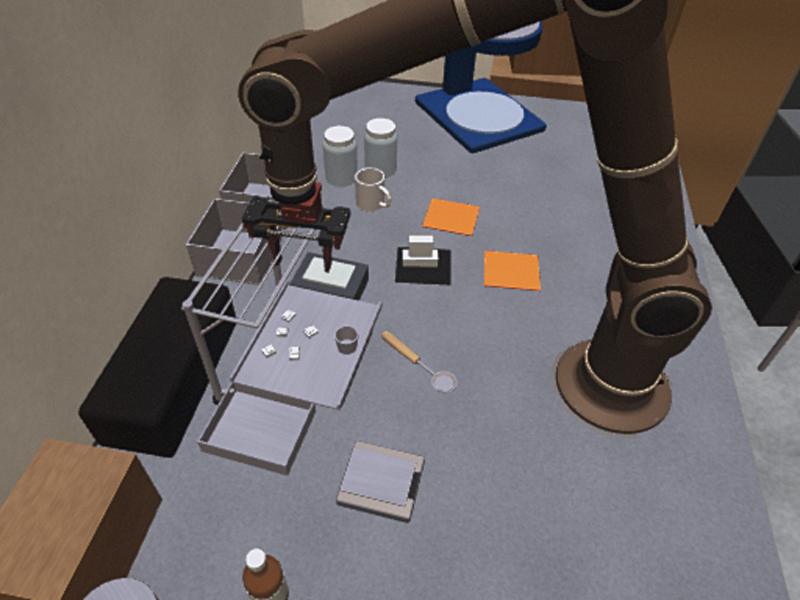

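The side view shows the stand with its chips (270–310, 315–355), the cup (346,340), and the pan at its +y end (257,428). The look-alike black-and-white box (330,275) is the napkin box at the other end. The candidate mats are black with the white scraper (side 423,262; scene 305,428) and two orange ones (side 451,216 and 512,270). The black one fits the description.

Run:
```python
from h import *
import pickle
cs={n:pickle.load(open(n+'.pkl','rb')) for n in ('scene','side')}
s=800/512
def show(n,name,u,v):
    P=cloud(cs[n]);u=int(u/s);v=int(v/s);q=P[v-1:v+2,u-1:u+2].reshape(-1,3);print(n,name,np.round(np.nanmedian(q,0),4))
for a in [('sheet',330,370),('pan floor',255,425),('counter',450,450),('mat',403,275),('scr top',421,243),('scr foot',411,262),('cup',346,332),('box',330,272),('mug',372,172),('chip',288,315),('chip',282,331),('chip',311,331),('chip',268,350),('chip',294,352)]: show('side',*a)
P=cloud(cs['side']);C=cs['side']['color'].astype(int)
# sheet mask
m=(abs(P[...,2]-.05)<.006)&(C.max(-1)>60)
n,l,st,ce=cv2.connectedComponentsWithStats(m.astype(np.uint8))
i=l[int(370/s),int(330/s)];pts=P[l==i][:,:2].astype(np.float32);print('sheet',cv2.minAreaRect(pts),np.median(P[l==i][:,2]))
for nme in cs:
    P=cloud(cs[nme]);C=cs[nme]['color'].astype(int)
    # scraper handle top / foot
    w=(C.min(-1)>150)
    for lo,hi,t in ((.073,.088,'handle'),(.025,.037,'foot')):
        q=P[w&(P[...,2]>lo)&(P[...,2]<hi)&(np.hypot(P[...,0]-.5,P[...,1]+.25)<.2)]
        if len(q)>5: print(nme,t,len(q),cv2.minAreaRect(q[:,:2].astype(np.float32)),q.mean(0).round(4))
    k=(C.max(-1)<45)&(abs(P[...,2]-.005)<.006)
    n,l,st,ce=cv2.connectedComponentsWithStats(k.astype(np.uint8))
    for i in range(1,n):
        if st[i,4]>150: print(nme,'black',st[i],cv2.minAreaRect(P[l==i][:,:2].astype(np.float32)))
    k=w&(P[...,2]>.052)&(P[...,2]<.075)
    n,l,st,ce=cv2.connectedComponentsWithStats(k.astype(np.uint8))
    for i in range(1,n):
        if st[i,4]>8:
            q=P[l==i];print(nme,'chip?',ce[i].round(),st[i,4],q.mean(0).round(4),q.min(0).round(3),q.max(0).round(3))
c=cs['side']['color'][150:310,110:260];save('stand.png',cv2.resize(c,None,fx=4,fy=3.7,interpolation=cv2.INTER_CUBIC)[:600])
```

```text
side sheet [0.5578 0.1057 0.0494]
side pan floor [0.6758 0.2273 0.0024]
side counter [ 0.306   0.2088 -0.0006]
side mat [ 0.4696 -0.2221  0.0047]
side scr top [ 0.4343 -0.2655  0.0749]
side scr foot [ 0.4527 -0.2545  0.0216]
side cup [0.5433 0.0272 0.074 ]
side box [ 0.6199 -0.1466  0.0564]
side mug [ 0.5994 -0.5168  0.0736]
side chip [ 0.6754 -0.0066  0.0617]
side chip [0.6748 0.0376 0.0628]
side chip [0.6162 0.0253 0.0607]
side chip [0.6856 0.0951 0.0626]
side chip [0.6331 0.0885 0.0646]
sheet ((0.6075785756111145, -0.010505318641662598), (0.38530591130256653, 0.21887926757335663), 83.96102142333984) 0.05013578193941348
scene handle 161 ((0.4369603991508484, -0.27700793743133545), (0.05394870787858963, 0.02432394213974476), 11.194008827209473) [ 0.4374 -0.2777  0.0793]
scene foot 130 ((0.43715035915374756, -0.2771168649196625), (0.08284204453229904, 0.03442758694291115), 11.255438804626465) [ 0.4481 -0.282   0.0305]
scene black [168 250  54  50 891] ((0.4250029921531677, -0.2696770131587982), (0.12446118891239166, 0.11439477652311325), 6.91923189163208)
scene chip? [284. 193.] 15 [
[... 2114 characters left out ...]
 201.] 36 [ 0.6765 -0.0083  0.0593] [ 0.663 -0.02   0.052] [0.697 0.003 0.064]
side chip? [157. 224.] 41 [0.7283 0.0993 0.0623] [0.72  0.03  0.059] [0.736 0.161 0.067]
side chip? [180. 211.] 28 [0.6756 0.0381 0.0607] [0.665 0.023 0.052] [0.691 0.048 0.068]
side chip? [199. 211.] 38 [0.6179 0.024  0.0598] [0.605 0.009 0.052] [0.631 0.038 0.067]
side chip? [171. 223.] 38 [0.6861 0.0902 0.0626] [0.673 0.075 0.053] [0.703 0.1   0.069]
side chip? [180. 222.] 10 [0.6642 0.0727 0.0528] [0.655 0.066 0.052] [0.673 0.081 0.054]
side chip? [188. 225.] 45 [0.636  0.0859 0.0612] [0.625 0.061 0.053] [0.651 0.1   0.069]
side chip? [173. 231.] 9 [0.6762 0.112  0.0528] [0.67  0.107 0.052] [0.682 0.12  0.054]
```

View pics/stand.png

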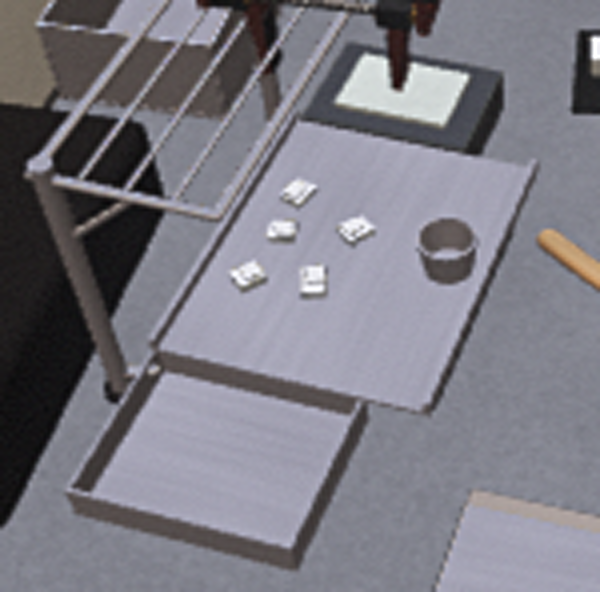

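The crop shows five white chips on the sheet at crop (298,190), (281,230), (356,229), (248,275) and (313,280). The cup is at (447,250), and the pan sits below the +y end at (210,450).

Run:
```python
from h import *
import pickle
cs={n:pickle.load(open(n+'.pkl','rb')) for n in ('scene','side')}
P=cloud(cs['side']);Ps=cloud(cs['scene'])
A=np.concatenate([P.reshape(-1,3),Ps.reshape(-1,3)]);A=A[np.isfinite(A).all(1)]
def box(x0,x1,y0,y1,z0,z1,B=A): return B[(B[:,0]>x0)&(B[:,0]<x1)&(B[:,1]>y0)&(B[:,1]<y1)&(B[:,2]>z0)&(B[:,2]<z1)]
for nm,b in (('frontlip',(.47,.53,-.06,.17,.058,.066)),('rearlip',(.70,.75,-.03,.17,.058,.068))):
    q=box(*b);f=np.polyfit(q[:,1],q[:,0],1);r=q[:,0]-np.polyval(f,q[:,1]);print(nm,len(q),f,r.std(),np.polyval(f,.05))
q=box(.5,.74,.12,.22,.046,.055);# end edge: max y per x bin
for x in np.arange(.51,.72,.03):
    k=q[abs(q[:,0]-x)<.01];print(round(x,2),k[:,1].max().round(4) if len(k) else None,end=' ')
print()
q=box(.45,.85,-.25,.35,.25,.275,P.reshape(-1,3));print('wire side',len(q))
for y in np.arange(-.14,.24,.02):
    k=q[abs(q[:,1]-y)<.01];
    if len(k): print(round(y,2),k[:,0].min().round(3),k[:,2].min().round(3),end=' | ')
print()
q=box(.45,.85,-.25,.35,.25,.275,Ps.reshape(-1,3));print('wire scene',len(q))
for y in np.arange(-.14,.24,.02):
    k=q[abs(q[:,1]-y)<.01];
    if len(k): print(round(y,2),k[:,0].min().round(3),k[:,2].min().round(3),end=' | ')
print()
for z in np.arange(.22,.6,.02):
    k=box(.45,.80,-.12,.12,z,z+.02,A)
    k=k[(abs(k[:,0]-.625)<.14)]
    if len(k): print('z',round(z,2),len(k),np.percentile(k,1,axis=0).round(3)[:2],np.percentile(k,99,axis=0).round(3)[:2])
q=box(.58,.80,.17,.36,.030,.042);print('pan rim',cv2.minAreaRect(q[:,:2].astype(np.float32)),len(q))
```

```text
frontlip 210 [0.10208219 0.50332267] 0.005319933533919458 0.5084267798033693
rearlip 148 [0.10545494 0.71663782] 0.0017558360812022873 0.7219105651121934
0.51 0.1885 0.54 0.1895 0.57 0.187 0.6 0.1837 0.63 0.1801 0.66 0.1764 0.69 0.1735 
wire side 909
-0.12 0.707 0.265 | -0.06 0.616 0.264 | -0.04 0.616 0.26 | -0.02 0.619 0.26 | 0.0 0.569 0.254 | 0.02 0.569 0.25 | 0.04 0.625 0.258 | 0.06 0.625 0.258 | 0.08 0.628 0.259 | 0.1 0.63 0.261 | 0.12 0.633 0.259 | 0.14 0.635 0.26 | 0.16 0.636 0.26 | 0.18 0.638 0.25 | 0.2 0.641 0.259 | 
wire scene 1350
-0.12 0.614 0.251 | -0.1 0.612 0.259 | -0.08 0.613 0.26 | -0.06 0.616 0.259 | -0.04 0.618 0.259 | -0.02 0.572 0.251 | 0.0 0.571 0.251 | 0.02 0.582 0.253 | 0.04 0.632 0.26 | 0.06 0.634 0.26 | 0.08 0.631 0.26 | 0.1 0.632 0.259 | 0.12 0.636 0.259 | 0.14 0.636 0.259 | 0.16 0.638 0.257 | 0.18 0.642 0.25 | 0.2 0.645 0.261 | 
z 0.22 108 [ 0.572 -0.12 ] [0.713 0.015]
z 0.24 144 [ 0.571 -0.118] [0.76  0.095]
z 0.26 1362 [ 0.572 -0.119] [0.764 0.117]
z 0.28 43 [ 0.568 -0.011] [0.681 0.016]
z 0.3 430 [ 0.544 -0.033] [0.706 0.037]
z 0.32 741 [ 0.537 -0.033] [0.714 0.037]
z 0.34 1541 [ 0.538 -0.031] [0.714 0.035]
z 0.36 130 [ 0.584 -0.02 ] [0.643 0.028]
z 0.38 377 [ 0.584 -0.037] [0.663 0.04 ]
z 0.4 243 [ 0.589 -0.036] [0.662 0.039]
z 0.42 474 [ 0.585 -0.04 ] [0.667 0.044]
z 0.44 432 [ 0.586 -0.038] [0.665 0.043]
z 0.46 426 [ 0.587 -0.038] [0.665 0.044]
z 0.48 500 [ 0.587 -0.039] [0.665 0.045]
z 0.5 491 [ 0.587 -0.039] [0.665 0.042]
z 0.52 300 [ 0.585 -0.045] [0.668 0.049]
z 0.54 418 [ 0.574 -0.053] [0.668 0.057]
z 0.56 828 [ 0.549 -0.056] [0.675 0.06 ]
z 0.58 1315 [ 0.515 -0.056] [0.676 0.06 ]
pan rim ((0.6895344257354736, 0.245414137840271), (0.14987623691558838, 0.21842683851718903), 89.77717590332031) 461
```

Geometry so far: stand origin is about (0.615, 0.047) with yaw about −5.9°. The chips lie up to stand x ≈ 66, and the shelf front is at x = 15. A vertical wrist (radius about 41) can't reach under the shelf that far, so I'll check how the arm behaves near its limits, in free space high up. I want to know whether the tool can be tilted.

jog_arm([
  {"dz": -0.04},
  {"dz": -0.08},
  {"dz": -0.12},
  {"dz": -0.16},
  {"dz": -0.2},
  {"dz": -0.24},
  {"dz": -0.28},
  {"dz": -0.32},
  {"dz": -0.36},
  {"dz": -0.4},
  {"dz": -0.44},
  {"dz": -0.48},
])

```text
schema error: expected keys claw, dx, dy, dz, roll
```

jog_arm([
  {"dz": -0.04},
  {"dz": -0.08},
  {"dz": -0.12},
  {"dz": -0.16},
  {"dz": -0.2},
  {"dz": -0.2},
])

```text
schema error: expected keys claw, dx, dy, dz, roll
```

```bash
python3 -c "
from h import *
s=manip.sense();print(s['t'],s['qpos'].round(3),s['tool_pos'].round(4),s['orientation'].round(3))"
```

```text
0.1 [-0.068  0.412 -0.013  1.597  0.006  1.134 -0.082] [ 0.6246 -0.      0.2409] [-3.14   0.     1.571]
```

jog_arm([
  {"claw": 1,"dx": 0,"dy": 0,"dz": -0.04,"roll": 0},
  {"claw": 1,"dx": 0,"dy": 0,"dz": -0.08,"roll": 0},
  {"claw": 1,"dx": 0,"dy": 0,"dz": -0.12,"roll": 0},
  {"claw": 1,"dx": 0,"dy": 0,"dz": -0.16,"roll": 0},
  {"claw": 1,"dx": 0,"dy": 0,"dz": -0.2,"roll": 0},
  {"claw": 1,"dx": 0,"dy": 0,"dz": -0.24,"roll": 0},
  {"claw": 1,"dx": 0,"dy": 0,"dz": -0.28,"roll": 0},
  {"claw": 1,"dx": 0,"dy": 0,"dz": -0.32,"roll": 0},
  {"claw": 1,"dx": 0,"dy": 0,"dz": -0.36,"roll": 0},
  {"claw": 1,"dx": 0,"dy": 0,"dz": -0.4,"roll": 0},
  {"claw": 1,"dx": 0,"dy": 0,"dz": -0.44,"roll": 0},
  {"claw": 1,"dx": 0,"dy": 0,"dz": -0.48,"roll": 0},
])

```text
t: 1.1
tool_pos: [0.6025, -0.0, 0.6054]
orientation: [3.088, 0.001, 1.57]
ft_force: [0.1, -0.0, 0.1]
opening: 0.0876
finger_force: 0.0
```

jog_arm([
  {"claw": 1,"dx": 0,"dy": 0,"dz": -0.04,"roll": 0},
  {"claw": 1,"dx": 0,"dy": 0,"dz": -0.08,"roll": 0},
  {"claw": 1,"dx": 0,"dy": 0,"dz": -0.12,"roll": 0},
  {"claw": 1,"dx": 0,"dy": 0,"dz": -0.16,"roll": 0},
  {"claw": 1,"dx": 0,"dy": 0,"dz": -0.2,"roll": 0},
  {"claw": 1,"dx": 0,"dy": 0,"dz": -0.2,"roll": 0},
])

```text
t: 1.6
tool_pos: [0.5684, -0.0001, 0.6402]
orientation: [3.036, -0.0, 1.571]
ft_force: [-0.3, -0.3, -0.4]
opening: 0.0881
finger_force: 0.0
```

```bash
python3 -c "
from h import *
s=manip.sense();print(s['t'],s['qpos'].round(3),s['tool_pos'].round(4),s['orientation'].round(3))"
```

```text
1.6 [-0.4    0.21   0.44   0.991 -0.096  1.852 -0.006] [ 5.684e-01 -1.000e-04  6.402e-01] [ 3.036 -0.     1.571]
```

jog_arm([
  {"claw": 1,"dx": 0,"dy": 0,"dz": 0.04,"roll": 0},
  {"claw": 1,"dx": 0,"dy": 0,"dz": 0.08,"roll": 0},
  {"claw": 1,"dx": 0,"dy": 0,"dz": 0.12,"roll": 0},
  {"claw": 1,"dx": 0,"dy": 0,"dz": 0.16,"roll": 0},
  {"claw": 1,"dx": 0,"dy": 0,"dz": 0.16,"roll": 0},
])

```text
t: 2.02
tool_pos: [0.5828, 0.0005, 0.4717]
orientation: [3.05, 0.002, 1.571]
ft_force: [-0.2, -0.2, -0.6]
opening: 0.0873
finger_force: 0.0
```

```bash
python3 -c "
from h import *
s=manip.sense();print(s['t'],s['qpos'].round(3),s['tool_pos'].round(4),s['orientation'].round(4))"
```

```text
2.0167 [-0.423  0.18   0.412  1.405 -0.069  1.48  -0.016] [5.828e-01 5.000e-04 4.717e-01] [3.0504e+00 1.5000e-03 1.5712e+00]
```

The tilt reached at the limit stays in the commanded pose, so I can build up a forward tilt by repeating this. Plan:
1. Square the scraper to heading 0 with a plain grip on its mat.
2. Build about 0.45 rad of forward tilt high up.
3. Regrip the handle end and sweep.

```bash
cat >> h.py <<'E'
def delta(target,heading=None):
    s=manip.sense();T=rot(s['orientation']);p=s['tool_pos']
    d=T.T@(np.array(target)-p);hd=np.degrees(np.arctan2(T[1,0],T[0,0]))
    til=np.degrees(np.arccos(-T[2,2]));az=np.degrees(np.arctan2(T[1,2],T[0,2]))
    print('t',s['t'],'pos',p.round(4),'heading',hd.round(2),'tilt',til.round(2),'az',az.round(1),'jawslope',np.degrees(np.arcsin(T[2,1])).round(2),'| d',d.round(4),'roll',None if heading is None else (hd-heading).round(1),'q',s['qpos'].round(2),'open',s['opening'].round(4))
E
python3 - <<'E'
from h import *
import pickle
delta([.4365,-.276,.062+.06],11)
# pan corners in the side image
c=pickle.load(open('side.pkl','rb'));P=cloud(c)
o=np.array([.6147,.0467]);ex=np.array([.9947,-.103]);ey=np.array([.103,.9947])
for n in ('side','scene'):
    P=cloud(pickle.load(open(n+'.pkl','rb'))).reshape(-1,3);P=P[np.isfinite(P).all(1)]
    S=np.c_[(P[:,:2]-o)@ex,(P[:,:2]-o)@ey,P[:,2]]
    q=S[(S[:,2]>.028)&(S[:,2]<.042)&(S[:,1]>.14)&(S[:,1]<.29)&(abs(S[:,0])<.2)]
    for k in (0,1): print(n,len(q),np.percentile(q[:,k],[1,5,25,50,75,95,99]).round(3))
    q=S[(S[:,2]>-.002)&(S[:,2]<.006)&(S[:,1]>.14)&(S[:,1]<.29)]
E
```

```text
Traceback (most recent call last):
  File "h.py", line 17, in delta
    print('t',s['t'],'pos',p.round(4),'heading',hd.round(2),'tilt',til.round(2),'az',az.round(1),'jawslope',np.degrees(np.arcsin(T[2,1])).round(2),'| d',d.round(4),'roll',None if heading is None else (hd-heading).round(1),'q',s['qpos'].round(2),'open',s['opening'].round(4))
                                                                                                                                                                                                                                                            ^^^^^^^^^^^^^^^^^^
AttributeError: 'float' object has no attribute 'round'
```

```bash
sed -i "s/s\['opening'\].round(4)/round(float(s['opening']),4)/" h.py
python3 - <<'E'
from h import *
import pickle
delta([.4365,-.276,.062+.06],11)
o=np.array([.6147,.0467]);ex=np.array([.9947,-.103]);ey=np.array([.103,.9947])
for n in ('side','scene'):
    P=cloud(pickle.load(open(n+'.pkl','rb'))).reshape(-1,3);P=P[np.isfinite(P).all(1)]
    S=np.c_[(P[:,:2]-o)@ex,(P[:,:2]-o)@ey,P[:,2]]
    q=S[(S[:,2]>.028)&(S[:,2]<.042)&(S[:,1]>.14)&(S[:,1]<.29)&(abs(S[:,0])<.2)]
    for k in (0,1): print(n,len(q),np.percentile(q[:,k],[1,5,25,50,75,95,99]).round(3))
E
```

```text
t 2.0167 pos [5.828e-01 5.000e-04 4.717e-01] heading 90.02 tilt 5.22 az -0.9 jawslope 5.22 | d [-0.2759 -0.1777  0.3354] roll 79.0 q [-0.42  0.18  0.41  1.41 -0.07  1.48 -0.02] open 0.0873
side 666 [-0.199 -0.194 -0.172 -0.031  0.113  0.162  0.166]
side 666 [0.144 0.153 0.201 0.236 0.26  0.268 0.284]
scene 133 [-0.198 -0.191 -0.033  0.032  0.093  0.131  0.143]
scene 133 [0.141 0.142 0.204 0.255 0.257 0.26  0.261]
```

jog_arm([
  {"claw": 1,"dx": -0.023,"dy": -0.015,"dz": 0.028,"roll": 6.6},
  {"claw": 1,"dx": -0.046,"dy": -0.03,"dz": 0.056,"roll": 13.2},
  {"claw": 1,"dx": -0.069,"dy": -0.044,"dz": 0.084,"roll": 19.8},
  {"claw": 1,"dx": -0.092,"dy": -0.059,"dz": 0.112,"roll": 26.4},
  {"claw": 1,"dx": -0.115,"dy": -0.074,"dz": 0.14,"roll": 33},
  {"claw": 1,"dx": -0.138,"dy": -0.089,"dz": 0.168,"roll": 39.6},
  {"claw": 1,"dx": -0.161,"dy": -0.104,"dz": 0.196,"roll": 46.2},
  {"claw": 1,"dx": -0.184,"dy": -0.119,"dz": 0.224,"roll": 52.8},
  {"claw": 1,"dx": -0.207,"dy": -0.133,"dz": 0.252,"roll": 59.4},
  {"claw": 1,"dx": -0.23,"dy": -0.148,"dz": 0.28,"roll": 66},
  {"claw": 1,"dx": -0.253,"dy": -0.163,"dz": 0.308,"roll": 72.6},
  {"claw": 1,"dx": -0.276,"dy": -0.178,"dz": 0.335,"roll": 79},
])

```text
t: 3.02
tool_pos: [0.4463, -0.2775, 0.1299]
orientation: [3.121, -0.107, 0.189]
ft_force: [1.6, -0.3, 0.3]
opening: 0.0877
finger_force: 0.0
```

jog_arm([
  {"claw": 1,"dx": 0,"dy": 0,"dz": 0,"roll": 0},
  {"claw": 1,"dx": 0,"dy": 0,"dz": 0,"roll": 0},
])

```text
t: 3.18
tool_pos: [0.4448, -0.2774, 0.1294]
orientation: [3.122, -0.103, 0.191]
ft_force: [0.5, 1.7, 0.9]
opening: 0.0877
finger_force: 0.0
```

Run:
```python
from h import *
delta([.4365,-.276,.062],11)
c=manip.camera('side');save('a.png',c['color']);P=cloud(c);w=c['color'].min(-1)>150
q=P[w&(P[...,2]>.025)&(P[...,2]<.037)&(np.hypot(P[...,0]-.436,P[...,1]+.275)<.07)];print(len(q),cv2.minAreaRect(q[:,:2].astype(np.float32)))
b=cv2.resize(c['color'],(800,600),interpolation=cv2.INTER_CUBIC)[130:430,170:570];save('crop2.png',cv2.resize(b,(800,600)))
```

```text
t 3.1833 pos [ 0.4448 -0.2774  0.1294] heading 10.96 tilt 6.02 az 0.1 jawslope 1.13 | d [-0.0148 -0.0043  0.0662] roll -0.0 q [-0.02  0.38  0.65  2.06 -0.44  0.73 -0.48] open 0.0877
59 ((0.4352191388607025, -0.2740667462348938), (0.07882020622491837, 0.03555326163768768), 10.619609832763672)
```

View pics/crop2.png

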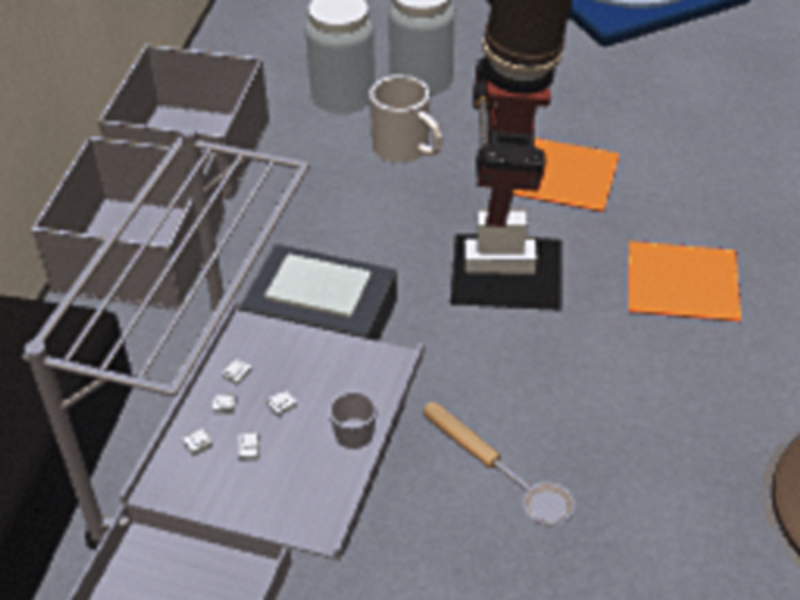

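The gripper (crop 515,190) is over the white scraper standing on the black mat (505,255). This is the right mat; the other two are orange. Lowering to grip it.

jog_arm([
  {"claw": 1,"dx": -0.015,"dy": -0.003,"dz": 0.02,"roll": 0},
  {"claw": 1,"dx": -0.015,"dy": -0.003,"dz": 0.04,"roll": 0},
  {"claw": 1,"dx": -0.015,"dy": -0.003,"dz": 0.055,"roll": 0},
  {"claw": 1,"dx": -0.015,"dy": -0.003,"dz": 0.066,"roll": 0},
  {"claw": 1,"dx": -0.015,"dy": -0.003,"dz": 0.066,"roll": 0},
  {"claw": 0,"dx": -0.015,"dy": -0.003,"dz": 0.066,"roll": 0},
  {"claw": 0,"dx": -0.015,"dy": -0.003,"dz": 0.066,"roll": 0},
  {"claw": 0,"dx": -0.015,"dy": -0.003,"dz": 0.066,"roll": 0},
  {"claw": 0,"dx": -0.015,"dy": -0.003,"dz": 0.066,"roll": 0},
  {"claw": 0,"dx": -0.015,"dy": -0.003,"dz": 0.066,"roll": 0},
  {"claw": 0,"dx": -0.015,"dy": -0.003,"dz": 0.066,"roll": 0},
], force=15)

```text
t: 4.15
tool_pos: [0.4368, -0.2758, 0.0625]
orientation: [3.121, -0.106, 0.193]
ft_force: [-0.0, -0.3, 0.6]
opening: 0.0513
finger_force: 0.0
```

```bash
python3 -c "
from h import *
delta([.4365,-.276,.062],0)"
```

```text
t 4.15 pos [ 0.4368 -0.2758  0.0625] heading 11.07 tilt 6.16 az 0.1 jawslope 1.16 | d [-0.0004  0.0001  0.0005] roll 11.1 q [ 0.07  0.48  0.55  2.12 -0.56  0.58 -0.35] open 0.0513
```

jog_arm([
  {"claw": 0,"dx": 0,"dy": 0,"dz": 0,"roll": 0},
  {"claw": 0,"dx": 0,"dy": 0,"dz": 0,"roll": 0},
  {"claw": 0,"dx": 0,"dy": 0,"dz": 0,"roll": 0},
  {"claw": 0,"dx": 0,"dy": 0,"dz": 0,"roll": 0},
  {"claw": 0,"dx": 0,"dy": 0,"dz": 0,"roll": 0},
  {"claw": 0,"dx": 0,"dy": 0,"dz": 0,"roll": 0},
  {"claw": 0,"dx": 0,"dy": 0,"dz": -0.004,"roll": 0},
  {"claw": 0,"dx": 0,"dy": 0,"dz": -0.004,"roll": 6},
  {"claw": 0,"dx": 0,"dy": 0,"dz": -0.004,"roll": 11},
  {"claw": 0,"dx": 0,"dy": 0,"dz": -0.004,"roll": 11},
  {"claw": 0,"dx": 0,"dy": 0,"dz": 0,"roll": 11},
  {"claw": 0,"dx": 0,"dy": 0,"dz": 0,"roll": 11},
])

```text
t: 5.15
tool_pos: [0.4367, -0.2757, 0.0618]
orientation: [3.141, -0.107, 0.003]
ft_force: [-0.2, -0.7, -1.6]
opening: 0.0237
finger_force: 15.0
```

jog_arm([
  {"claw": 0.6,"dx": 0,"dy": 0,"dz": 0,"roll": 0},
  {"claw": 0.6,"dx": 0,"dy": 0,"dz": 0,"roll": 0},
  {"claw": 0.6,"dx": 0,"dy": 0,"dz": 0,"roll": 0},
  {"claw": 0.6,"dx": 0,"dy": 0,"dz": 0,"roll": 0},
  {"claw": 0.6,"dx": 0,"dy": 0,"dz": -0.03,"roll": 0},
  {"claw": 0.6,"dx": 0,"dy": 0,"dz": -0.07,"roll": 0},
  {"claw": 0.6,"dx": 0,"dy": -0.03,"dz": -0.1,"roll": 0},
  {"claw": 0.6,"dx": 0,"dy": -0.06,"dz": -0.13,"roll": 0},
  {"claw": 0.6,"dx": 0,"dy": -0.09,"dz": -0.16,"roll": 0},
  {"claw": 0.6,"dx": 0,"dy": -0.12,"dz": -0.19,"roll": 0},
  {"claw": 0.6,"dx": 0,"dy": -0.15,"dz": -0.22,"roll": 0},
  {"claw": 0.6,"dx": 0,"dy": -0.18,"dz": -0.25,"roll": 0},
])

```text
t: 6.15
tool_pos: [0.4095, -0.0983, 0.3093]
orientation: [-3.141, -0.109, -0.001]
ft_force: [1.5, 0.4, -0.7]
opening: 0.0525
finger_force: 0.0
```

Run:
```python
from h import *
c=manip.camera('side');P=cloud(c);w=c['color'].min(-1)>150
for lo,hi in ((.025,.037),(.073,.088)):
    q=P[w&(P[...,2]>lo)&(P[...,2]<hi)&(np.hypot(P[...,0]-.436,P[...,1]+.275)<.07)];print(len(q),cv2.minAreaRect(q[:,:2].astype(np.float32)))
delta([.5,0,.6],0)
```

```text
65 ((0.43474429845809937, -0.2692974805831909), (0.08272280544042587, 0.036182425916194916), 0.5760615468025208)
65 ((0.4354805648326874, -0.27197736501693726), (0.052010826766490936, 0.023936497047543526), 1.8102624416351318)
t 6.2 pos [ 0.4116 -0.0932  0.3141] heading 0.17 tilt 6.55 az 1.8 jawslope -0.19 | d [ 0.1207 -0.0939 -0.2736] roll 0.2 q [-0.63 -0.16  0.68  2.05  0.1   1.1  -1.56] open 0.0526
```

jog_arm([
  {"claw": 0.6,"dx": 0.02,"dy": -0.015,"dz": -0.035,"roll": 0},
  {"claw": 0.6,"dx": 0.04,"dy": -0.03,"dz": -0.07,"roll": 0},
  {"claw": 0.6,"dx": 0.06,"dy": -0.045,"dz": -0.105,"roll": 0},
  {"claw": 0.6,"dx": 0.08,"dy": -0.06,"dz": -0.14,"roll": 0},
  {"claw": 0.6,"dx": 0.1,"dy": -0.075,"dz": -0.175,"roll": 0},
  {"claw": 0.6,"dx": 0.12,"dy": -0.09,"dz": -0.21,"roll": 0},
  {"claw": 0.6,"dx": 0.12,"dy": -0.09,"dz": -0.245,"roll": 0},
  {"claw": 0.6,"dx": 0.12,"dy": -0.09,"dz": -0.28,"roll": 0},
  {"claw": 0.6,"dx": 0.12,"dy": -0.09,"dz": -0.32,"roll": 0},
  {"claw": 0.6,"dx": 0.12,"dy": -0.09,"dz": -0.36,"roll": 0},
  {"claw": 0.6,"dx": 0.12,"dy": -0.09,"dz": -0.4,"roll": 0},
  {"claw": 0.6,"dx": 0.12,"dy": -0.09,"dz": -0.44,"roll": 0},
])

```text
t: 7.2
tool_pos: [0.4871, -0.0089, 0.6753]
orientation: [-3.138, -0.16, 0.002]
ft_force: [0.3, 0.5, 0.2]
opening: 0.0529
finger_force: 0.0
```

jog_arm([
  {"claw": 0.6,"dx": 0,"dy": 0,"dz": -0.04,"roll": 0},
  {"claw": 0.6,"dx": 0,"dy": 0,"dz": -0.08,"roll": 0},
  {"claw": 0.6,"dx": 0,"dy": 0,"dz": -0.12,"roll": 0},
  {"claw": 0.6,"dx": 0,"dy": 0,"dz": -0.16,"roll": 0},
])

```text
t: 7.53
tool_pos: [0.4741, -0.0106, 0.6955]
orientation: [-3.134, -0.204, 0.001]
ft_force: [-0.2, 0.4, -0.4]
opening: 0.0527
finger_force: 0.0
```

jog_arm([
  {"claw": 0.6,"dx": 0.04,"dy": 0,"dz": 0,"roll": 0},
  {"claw": 0.6,"dx": 0.08,"dy": 0,"dz": 0,"roll": 0},
  {"claw": 0.6,"dx": 0.12,"dy": 0,"dz": 0,"roll": 0},
  {"claw": 0.6,"dx": 0.16,"dy": 0,"dz": 0,"roll": 0},
])

```text
t: 7.87
tool_pos: [0.6077, -0.0111, 0.695]
orientation: [-3.135, -0.235, -0.001]
ft_force: [0.3, 2.2, 1.1]
opening: 0.0527
finger_force: 0.0
```

```bash
python3 -c "
from h import *
delta([.5,0,.6],0)"
```

```text
t 7.8667 pos [ 0.6077 -0.0111  0.695 ] heading -0.05 tilt 13.47 az 1.5 jawslope -0.36 | d [-0.1268 -0.0106  0.0674] roll -0.0 q [-0.3   0.25  0.38  0.82 -0.12  1.85 -1.56] open 0.0527
```

jog_arm([
  {"claw": 0.6,"dx": 0,"dy": 0,"dz": -0.04,"roll": 0},
  {"claw": 0.6,"dx": 0,"dy": 0,"dz": -0.08,"roll": 0},
  {"claw": 0.6,"dx": 0,"dy": 0,"dz": -0.12,"roll": 0},
  {"claw": 0.6,"dx": 0,"dy": 0,"dz": -0.16,"roll": 0},
])

```text
t: 8.2
tool_pos: [0.5657, -0.0115, 0.73]
orientation: [-3.135, -0.287, -0.002]
ft_force: [0.1, 0.2, 0.9]
opening: 0.0525
finger_force: 0.0
```

jog_arm([
  {"claw": 0.6,"dx": 0,"dy": 0,"dz": -0.04,"roll": 0},
  {"claw": 0.6,"dx": 0,"dy": 0,"dz": -0.08,"roll": 0},
  {"claw": 0.6,"dx": 0,"dy": 0,"dz": -0.12,"roll": 0},
  {"claw": 0.6,"dx": 0,"dy": 0,"dz": -0.16,"roll": 0},
])

```text
t: 8.53
tool_pos: [0.5262, -0.0119, 0.761]
orientation: [-3.134, -0.342, -0.002]
ft_force: [0.3, 0.8, 0.5]
opening: 0.0529
finger_force: 0.0
```

jog_arm([
  {"claw": 0.6,"dx": 0,"dy": 0,"dz": -0.04,"roll": 0},
  {"claw": 0.6,"dx": 0,"dy": 0,"dz": -0.08,"roll": 0},
  {"claw": 0.6,"dx": 0,"dy": 0,"dz": -0.12,"roll": 0},
  {"claw": 0.6,"dx": 0,"dy": 0,"dz": -0.16,"roll": 0},
])

```text
t: 8.87
tool_pos: [0.5002, -0.0084, 0.7835]
orientation: [-3.13, -0.388, 0.008]
ft_force: [-0.2, 0.1, -0.5]
opening: 0.0526
finger_force: 0.0
```

jog_arm([
  {"claw": 0.6,"dx": 0,"dy": 0,"dz": -0.04,"roll": 0},
  {"claw": 0.6,"dx": 0,"dy": 0,"dz": -0.08,"roll": 0},
  {"claw": 0.6,"dx": 0,"dy": 0,"dz": -0.12,"roll": 0},
  {"claw": 0.6,"dx": 0,"dy": 0,"dz": -0.16,"roll": 0},
])

```text
t: 9.2
tool_pos: [0.4787, -0.0165, 0.8004]
orientation: [-3.127, -0.423, -0.002]
ft_force: [0.4, -0.4, 0.3]
opening: 0.0524
finger_force: 0.0
```

```bash
python3 -c "
from h import *
delta([.5,0,.6],0)"
```

```text
t 9.2 pos [ 0.4787 -0.0165  0.8004] heading -0.13 tilt 24.22 az 1.9 jawslope -0.77 | d [-0.0628 -0.0138  0.1917] roll -0.1 q [ 0.04 -0.01 -0.11  0.88  0.02  1.85 -1.64] open 0.0524
```

```bash
python3 -c "
from h import *
delta([.4165,-.2757,.16],0)"
```

```text
t 9.2 pos [ 0.4787 -0.0165  0.8004] heading -0.13 tilt 24.22 az 1.9 jawslope -0.77 | d [-0.3188  0.2675  0.5549] roll -0.1 q [ 0.04 -0.01 -0.11  0.88  0.02  1.85 -1.64] open 0.0524
```

jog_arm([
  {"claw": 0.8,"dx": -0.016,"dy": 0.013,"dz": 0.028,"roll": 0},
  {"claw": 0.8,"dx": -0.032,"dy": 0.027,"dz": 0.056,"roll": 0},
  {"claw": 0.8,"dx": -0.048,"dy": 0.04,"dz": 0.083,"roll": 0},
  {"claw": 0.8,"dx": -0.064,"dy": 0.054,"dz": 0.111,"roll": 0},
  {"claw": 0.8,"dx": -0.08,"dy": 0.067,"dz": 0.139,"roll": 0},
  {"claw": 0.8,"dx": -0.096,"dy": 0.08,"dz": 0.167,"roll": 0},
  {"claw": 0.8,"dx": -0.112,"dy": 0.094,"dz": 0.194,"roll": 0},
  {"claw": 0.8,"dx": -0.128,"dy": 0.107,"dz": 0.222,"roll": 0},
  {"claw": 0.8,"dx": -0.144,"dy": 0.12,"dz": 0.25,"roll": 0},
  {"claw": 0.8,"dx": -0.16,"dy": 0.134,"dz": 0.278,"roll": 0},
])

```text
t: 10.03
tool_pos: [0.4466, -0.147, 0.4776]
orientation: [-3.127, -0.422, -0.003]
ft_force: [0.1, -0.6, 0.3]
opening: 0.0705
finger_force: 0.0
```

jog_arm([
  {"claw": 0.8,"dx": -0.016,"dy": 0.013,"dz": 0.028,"roll": 0},
  {"claw": 0.8,"dx": -0.032,"dy": 0.027,"dz": 0.056,"roll": 0},
  {"claw": 0.8,"dx": -0.048,"dy": 0.04,"dz": 0.083,"roll": 0},
  {"claw": 0.8,"dx": -0.064,"dy": 0.054,"dz": 0.111,"roll": 0},
  {"claw": 0.8,"dx": -0.08,"dy": 0.067,"dz": 0.139,"roll": 0},
  {"claw": 0.8,"dx": -0.096,"dy": 0.08,"dz": 0.167,"roll": 0},
  {"claw": 0.8,"dx": -0.112,"dy": 0.094,"dz": 0.194,"roll": 0},
  {"claw": 0.8,"dx": -0.128,"dy": 0.107,"dz": 0.222,"roll": 0},
  {"claw": 0.8,"dx": -0.144,"dy": 0.12,"dz": 0.25,"roll": 0},
  {"claw": 0.8,"dx": -0.158,"dy": 0.134,"dz": 0.276,"roll": 0},
  {"claw": 0.8,"dx": -0.158,"dy": 0.134,"dz": 0.276,"roll": 0},
])

```text
t: 10.95
tool_pos: [0.4137, -0.2768, 0.1553]
orientation: [-3.125, -0.414, -0.004]
ft_force: [-1.4, -0.4, 0.2]
opening: 0.0703
finger_force: 0.0
```

```bash
python3 -c "
from h import *
delta([.4165,-.2757,.061],0)"
```

```text
t 10.95 pos [ 0.4137 -0.2768  0.1553] heading -0.25 tilt 23.75 az 2.1 jawslope -0.88 | d [-0.0354  0.0004  0.0874] roll -0.3 q [ 0.31  0.18  0.4   2.27 -0.76  0.51 -0.24] open 0.0703
```

jog_arm([
  {"claw": 0.8,"dx": -0.012,"dy": 0,"dz": 0.029,"roll": 0},
  {"claw": 0.8,"dx": -0.024,"dy": 0,"dz": 0.058,"roll": 0},
  {"claw": 0.8,"dx": -0.035,"dy": 0,"dz": 0.087,"roll": 0},
  {"claw": 0.8,"dx": -0.035,"dy": 0,"dz": 0.087,"roll": 0},
])

```text
t: 11.28
tool_pos: [0.4204, -0.2739, 0.0678]
orientation: [-3.126, -0.42, -0.001]
ft_force: [-0.1, 0.1, -1.4]
opening: 0.07
finger_force: 0.0
```

```bash
python3 -c "
from h import *
delta([.4165,-.2757,.061],0)"
```

```text
t 11.2833 pos [ 0.4204 -0.2739  0.0678] heading -0.04 tilt 24.07 az 2.1 jawslope -0.79 | d [-0.0064  0.0018  0.0046] roll -0.0 q [ 0.75  0.37 -0.11  2.3  -1.01  0.26  0.05] open 0.07
```

jog_arm([
  {"claw": 0.8,"dx": 0,"dy": 0,"dz": 0,"roll": 0},
  {"claw": 0,"dx": 0,"dy": 0,"dz": 0,"roll": 0},
  {"claw": 0,"dx": 0,"dy": 0,"dz": 0,"roll": 0},
  {"claw": 0,"dx": 0,"dy": 0,"dz": 0,"roll": 0},
  {"claw": 0,"dx": 0,"dy": 0,"dz": 0,"roll": 0},
  {"claw": 0,"dx": 0,"dy": 0,"dz": 0,"roll": 0},
  {"claw": 0,"dx": 0,"dy": 0,"dz": 0,"roll": 0},
  {"claw": 0,"dx": 0,"dy": 0,"dz": 0,"roll": 0},
  {"claw": 0,"dx": 0,"dy": 0,"dz": 0,"roll": 0},
  {"claw": 0,"dx": 0,"dy": 0,"dz": 0,"roll": 0},
], force=30)

```text
t: 12.12
tool_pos: [0.4203, -0.2752, 0.0686]
orientation: [-3.128, -0.421, -0.002]
ft_force: [-1.1, -0.3, 5.0]
opening: 0.0237
finger_force: 30.0
```

```bash
python3 -c "
from h import *
delta([.4165,-.2757,.2],0)"
```

```text
t 12.1167 pos [ 0.4203 -0.2752  0.0686] heading -0.12 tilt 24.13 az 1.8 jawslope -0.73 | d [ 0.0503 -0.0011 -0.1215] roll -0.1 q [ 0.75  0.37 -0.1   2.3  -1.02  0.27  0.05] open 0.0237
```

```bash
cat >> h.py <<'E'
O=np.array([.6147,.0467]);EX=np.array([.9947,-.103]);EY=np.array([.103,.9947])
def foot(sx,sy,u):   # TCP for foot centre at stand (sx,sy), underside height u
    c=O+sx*EX+sy*EY; return np.array([c[0]-.0165,c[1],u+.0636])
def plan(*w):        # deltas of a chain of waypoints from here
    s=manip.sense();T=rot(s['orientation']);p=s['tool_pos']
    delta(w[0],0)
    for q in w: print('to',np.round(q,4),'d',(T.T@(q-p)).round(4),'step',np.linalg.norm(q-p).round(3));
E
python3 -c "
from h import *
plan(np.array([.42,-.2752,.2]),np.array([.50,-.15,.2]),foot(-.055,-.095,.10),foot(.008,-.092,.075),foot(.008,-.092,.0515))"
```

```text
t 12.1167 pos [ 0.4203 -0.2752  0.0686] heading -0.12 tilt 24.13 az 1.8 jawslope -0.73 | d [ 0.0535 -0.0016 -0.12  ] roll -0.1 q [ 0.75  0.37 -0.1   2.3  -1.02  0.27  0.05] open 0.0237
to [ 0.42   -0.2752  0.2   ] d [ 0.0535 -0.0016 -0.12  ] step 0.131
to [ 0.5  -0.15  0.2 ] d [ 0.1262 -0.1265 -0.0857] step 0.198
to [ 0.5337 -0.0421  0.1636] d [ 0.1419 -0.2338 -0.0373] step 0.276
to [ 0.5967 -0.0456  0.1386] d [ 0.1892 -0.2298  0.0112] step 0.298
to [ 0.5967 -0.0456  0.1151] d [ 0.1796 -0.2295  0.0326] step 0.293
```

jog_arm([
  {"claw": 0,"dx": 0.004,"dy": 0,"dz": -0.009,"roll": 0},
  {"claw": 0,"dx": 0.014,"dy": 0,"dz": -0.03,"roll": 0},
  {"claw": 0,"dx": 0.027,"dy": -0.001,"dz": -0.06,"roll": 0},
  {"claw": 0,"dx": 0.04,"dy": -0.001,"dz": -0.09,"roll": 0},
  {"claw": 0,"dx": 0.053,"dy": -0.002,"dz": -0.12,"roll": 0},
  {"claw": 0,"dx": 0.071,"dy": -0.03,"dz": -0.112,"roll": 0},
  {"claw": 0,"dx": 0.088,"dy": -0.06,"dz": -0.104,"roll": 0},
  {"claw": 0,"dx": 0.106,"dy": -0.09,"dz": -0.095,"roll": 0},
  {"claw": 0,"dx": 0.126,"dy": -0.126,"dz": -0.086,"roll": 0},
  {"claw": 0,"dx": 0.126,"dy": -0.126,"dz": -0.086,"roll": 0},
])

```text
t: 12.95
tool_pos: [0.5023, -0.1429, 0.1998]
orientation: [-3.124, -0.42, 0.004]
ft_force: [0.2, 0.2, -1.1]
opening: 0.024
finger_force: 30.0
```

```bash
python3 -c "
from h import *
plan(foot(-.055,-.095,.10),foot(.008,-.092,.075),foot(.008,-.092,.0515))
c=manip.camera('side');save('b.png',cv2.resize(c['color'],(800,600),interpolation=cv2.INTER_CUBIC)[60:480,150:710])"
```

```text
t 12.95 pos [ 0.5023 -0.1429  0.1998] heading 0.22 tilt 24.11 az 2.7 jawslope -0.91 | d [ 0.0143 -0.0998  0.0477] roll 0.2 q [ 0.19  0.1   0.09  2.21 -0.32  0.45 -1.03] open 0.024
to [ 0.5337 -0.0421  0.1636] d [ 0.0143 -0.0998  0.0477] step 0.112
to [ 0.5967 -0.0456  0.1386] d [ 0.0615 -0.0952  0.0962] step 0.149
to [ 0.5967 -0.0456  0.1151] d [ 0.052  -0.0948  0.1176] step 0.16
```

View pics/b.png

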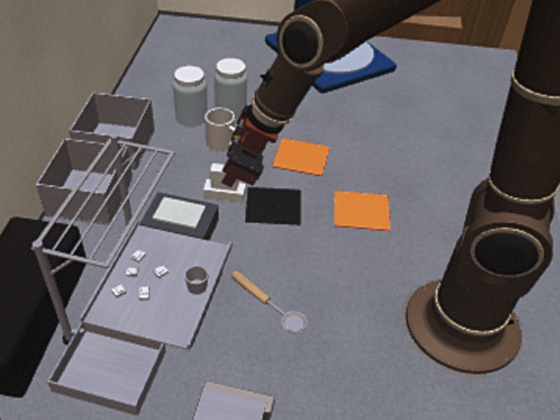

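The scraper is held level by its near handle end (crop 222,185), with the tool leaning forward. Going to the first sweep's start.

jog_arm([
  {"claw": 0,"dx": 0.004,"dy": -0.033,"dz": 0.014,"roll": 0},
  {"claw": 0,"dx": 0.01,"dy": -0.067,"dz": 0.03,"roll": 0},
  {"claw": 0,"dx": 0.014,"dy": -0.1,"dz": 0.048,"roll": 0},
  {"claw": 0,"dx": 0.03,"dy": -0.098,"dz": 0.064,"roll": 0},
  {"claw": 0,"dx": 0.046,"dy": -0.097,"dz": 0.08,"roll": 0},
  {"claw": 0,"dx": 0.061,"dy": -0.095,"dz": 0.096,"roll": 0},
  {"claw": 0,"dx": 0.061,"dy": -0.095,"dz": 0.096,"roll": 0},
  {"claw": 0,"dx": 0.061,"dy": -0.095,"dz": 0.096,"roll": 0},
])

```text
t: 13.67
tool_pos: [0.5932, -0.0556, 0.1368]
orientation: [-3.128, -0.417, -0.004]
ft_force: [-0.8, 0.0, -2.0]
opening: 0.0238
finger_force: 30.0
```

Run:
```python
from h import *
plan(foot(.008,-.092,.0515),foot(.008,.03,.0515),foot(.008,.13,.0515))
for n in ('side','scene'):
    c=manip.camera(n);P=cloud(c);w=c['color'].min(-1)>140
    S=np.stack([(P[...,:2]-O)@EX,(P[...,:2]-O)@EY,P[...,2]],-1)
    k=w&(abs(S[...,0])<.1)&(S[...,1]>-.125)&(S[...,1]<.13)&(S[...,2]<.15)&(S[...,2]>.07)
    for lo,hi in ((.095,.107),(.143,.156)):
        q=S[w&(abs(S[...,0])<.1)&(S[...,1]>-.125)&(S[...,1]<-.05)&(S[...,2]>lo)&(S[...,2]<hi)]
        if len(q)>5: print(n,len(q),cv2.minAreaRect(q[:,:2].astype(np.float32)),q[:,2].mean())
    if n=='side': save('c.png',cv2.resize(c['color'][120:320,90:290],(800,600),interpolation=cv2.INTER_CUBIC))
```

```text
t 13.6667 pos [ 0.5932 -0.0556  0.1368] heading -0.21 tilt 23.91 az 1.8 jawslope -0.74 | d [-0.0056 -0.0096  0.0213] roll -0.2 q [-0.03  0.31  0.06  2.13 -0.15  0.29 -1.41] open 0.0238
to [ 0.5967 -0.0456  0.1151] d [-0.0056 -0.0096  0.0213] step 0.024
to [0.6092 0.0757 0.1151] d [ 0.0055 -0.131   0.028 ] step 0.134
to [0.6195 0.1752 0.1151] d [ 0.0145 -0.2304  0.0334] step 0.233
side 82 ((0.0030450746417045593, -0.09124050289392471), (0.02978021651506424, 0.08484265953302383), 87.30481719970703) 0.09907772617983689
side 32 ((0.022246014326810837, -0.09719455242156982), (0.018130743876099586, 0.02081112377345562), 10.278741836547852) 0.14764896750373516
scene 133 ((0.0048089399933815, -0.10245515406131744), (0.08430388569831848, 0.0334542840719223), 7.1778059005737305) 0.09920349662123434
scene 78 ((0.008594991639256477, -0.10236784815788269), (0.0340338796377182, 0.048307694494724274), 80.30281829833984) 0.1476082005452046
```

View pics/c.png

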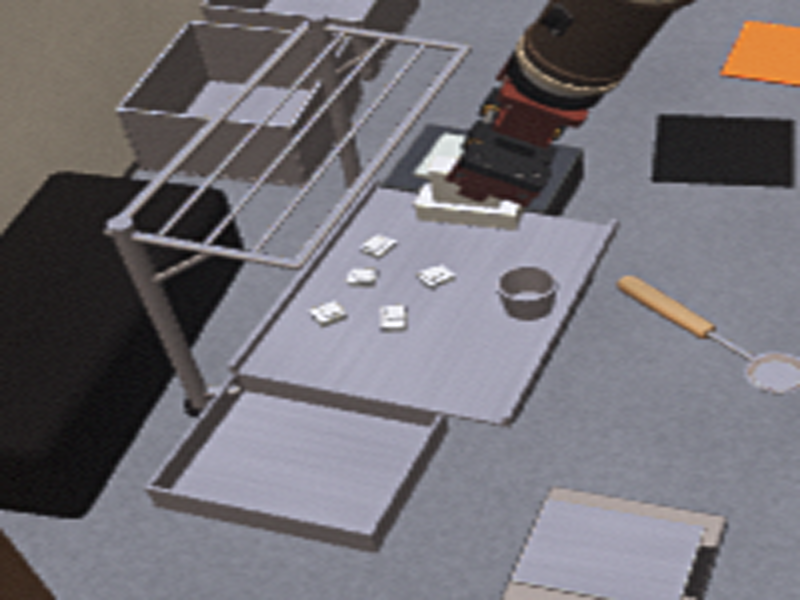

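The foot sits at stand (5, −102), 23 mm above the sheet and behind the chips. The cup (527,290) and the wires are clear. Lower, then start pass 1 over the front chips.

jog_arm([
  {"claw": 0,"dx": -0.006,"dy": -0.002,"dz": 0.01,"roll": 0},
  {"claw": 0,"dx": -0.006,"dy": -0.006,"dz": 0.0205,"roll": 0},
  {"claw": 0,"dx": -0.0056,"dy": -0.0096,"dz": 0.0213,"roll": 0},
  {"claw": 0,"dx": -0.0045,"dy": -0.022,"dz": 0.022,"roll": 0},
  {"claw": 0,"dx": -0.0034,"dy": -0.034,"dz": 0.0227,"roll": 0},
  {"claw": 0,"dx": -0.0023,"dy": -0.046,"dz": 0.0234,"roll": 0},
  {"claw": 0,"dx": -0.0012,"dy": -0.058,"dz": 0.0241,"roll": 0},
  {"claw": 0,"dx": 0,"dy": -0.07,"dz": 0.0248,"roll": 0},
  {"claw": 0,"dx": 0.0011,"dy": -0.083,"dz": 0.0255,"roll": 0},
  {"claw": 0,"dx": 0.0022,"dy": -0.095,"dz": 0.0261,"roll": 0},
])

```text
t: 14.6
tool_pos: [0.6061, 0.0419, 0.117]
orientation: [-3.127, -0.42, -0.003]
ft_force: [-0.3, -0.8, -2.1]
opening: 0.0242
finger_force: 30.0
```

Run:
```python
from h import *
plan(foot(.008,.05,.0515),foot(.008,.135,.0515))
s=manip.sense();print(s['ft_force'])
```

```text
t 14.6 pos [0.6061 0.0419 0.117 ] heading -0.14 tilt 24.09 az 1.9 jawslope -0.77 | d [ 0.0038 -0.0537  0.0045] roll -0.1 q [-0.37  0.36  0.23  2.13 -0.1   0.24 -1.66] open 0.0242
to [0.6113 0.0956 0.1151] d [ 0.0038 -0.0537  0.0045] step 0.054
to [0.6201 0.1802 0.1151] d [ 0.0116 -0.1382  0.0093] step 0.139
[-0.26242584 -0.76929402 -2.08039869]
```

jog_arm([
  {"claw": 0,"dx": 0.001,"dy": -0.012,"dz": 0.002,"roll": 0},
  {"claw": 0,"dx": 0.002,"dy": -0.024,"dz": 0.003,"roll": 0},
  {"claw": 0,"dx": 0.003,"dy": -0.036,"dz": 0.004,"roll": 0},
  {"claw": 0,"dx": 0.004,"dy": -0.048,"dz": 0.0045,"roll": 0},
  {"claw": 0,"dx": 0.005,"dy": -0.06,"dz": 0.005,"roll": 0},
  {"claw": 0,"dx": 0.006,"dy": -0.072,"dz": 0.006,"roll": 0},
  {"claw": 0,"dx": 0.007,"dy": -0.084,"dz": 0.0065,"roll": 0},
  {"claw": 0,"dx": 0.008,"dy": -0.096,"dz": 0.007,"roll": 0},
  {"claw": 0,"dx": 0.009,"dy": -0.108,"dz": 0.008,"roll": 0},
  {"claw": 0,"dx": 0.01,"dy": -0.12,"dz": 0.0085,"roll": 0},
  {"claw": 0,"dx": 0.011,"dy": -0.132,"dz": 0.009,"roll": 0},
  {"claw": 0,"dx": 0.0116,"dy": -0.139,"dz": 0.009,"roll": 0},
])

```text
t: 15.6
tool_pos: [0.6199, 0.1821, 0.1153]
orientation: [-3.126, -0.42, -0.001]
ft_force: [0.9, 0.8, -2.0]
opening: 0.024
finger_force: 30.0
```

jog_arm([
  {"claw": 0,"dx": 0,"dy": 0,"dz": 0,"roll": 0},
  {"claw": 0,"dx": 0,"dy": 0,"dz": 0,"roll": 0},
])

```text
t: 15.77
tool_pos: [0.6198, 0.1802, 0.115]
orientation: [-3.127, -0.42, -0.002]
ft_force: [-0.1, -0.6, -1.8]
opening: 0.0242
finger_force: 30.0
```

Run:
```python
from h import *
plan(foot(-.01,.12,.08),foot(-.01,-.09,.08))
c=manip.camera('side');save('d.png',cv2.resize(c['color'][120:320,90:290],(800,600),interpolation=cv2.INTER_CUBIC))
```

```text
t 15.7667 pos [0.6198 0.1802 0.115 ] heading -0.1 tilt 24.08 az 1.9 jawslope -0.75 | d [-0.0059  0.0127 -0.0341] roll -0.1 q [-0.77  0.44  0.41  2.04 -0.06  0.3  -1.95] open 0.0242
to [0.6006 0.1671 0.1436] d [-0.0059  0.0127 -0.0341] step 0.037
to [ 0.579  -0.0418  0.1436] d [-0.0253  0.2214 -0.0458] step 0.228
```

View pics/d.png

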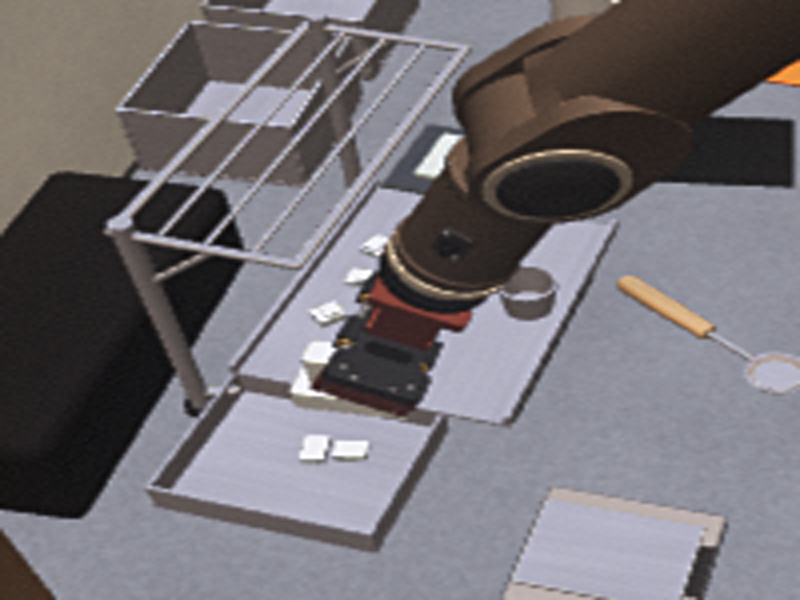

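Both front chips are in the pan (crop 315,448 and 350,450). Three remain, and the cup hasn't moved. Going back above the chips for the rear pass.

Run:
```python
from h import *
plan(foot(.008,.12,.08),foot(.008,-.098,.08),foot(.036,-.098,.0515),foot(.039,.0,.0515))
```

```text
t 15.8167 pos [0.6199 0.1795 0.115 ] heading -0.16 tilt 24.08 az 1.8 jawslope -0.74 | d [ 0.0105  0.0138 -0.0268] roll -0.2 q [-0.77  0.44  0.41  2.04 -0.06  0.3  -1.95] open 0.0239
to [0.6185 0.1652 0.1436] d [ 0.0105  0.0138 -0.0268] step 0.032
to [ 0.5961 -0.0516  0.1436] d [-0.0095  0.2306 -0.0388] step 0.234
to [ 0.6239 -0.0545  0.1151] d [ 0.0043  0.2339 -0.0015] step 0.234
to [0.637  0.0427 0.1151] d [0.016  0.1368 0.0051] step 0.138
```

jog_arm([
  {"claw": 0,"dx": 0.01,"dy": 0.007,"dz": -0.026,"roll": 0},
  {"claw": 0,"dx": 0.0105,"dy": 0.014,"dz": -0.027,"roll": 0},
  {"claw": 0,"dx": 0.007,"dy": 0.045,"dz": -0.0287,"roll": 0},
  {"claw": 0,"dx": 0.004,"dy": 0.078,"dz": -0.0305,"roll": 0},
  {"claw": 0,"dx": 0.001,"dy": 0.111,"dz": -0.0322,"roll": 0},
  {"claw": 0,"dx": -0.002,"dy": 0.144,"dz": -0.034,"roll": 0},
  {"claw": 0,"dx": -0.005,"dy": 0.177,"dz": -0.036,"roll": 0},
  {"claw": 0,"dx": -0.008,"dy": 0.21,"dz": -0.0376,"roll": 0},
  {"claw": 0,"dx": -0.0095,"dy": 0.231,"dz": -0.0388,"roll": 0},
  {"claw": 0,"dx": -0.0095,"dy": 0.231,"dz": -0.0388,"roll": 0},
  {"claw": 0,"dx": -0.0095,"dy": 0.231,"dz": -0.0388,"roll": 0},
])

```text
t: 16.73
tool_pos: [0.5958, -0.055, 0.1435]
orientation: [-3.127, -0.421, -0.009]
ft_force: [0.2, 0.0, -2.1]
opening: 0.0237
finger_force: 30.0
```

Run:
```python
from h import *
plan(foot(.036,-.098,.07),foot(.038,-.095,.0515),foot(.039,.0,.0515),foot(.039,.08,.0515),foot(.039,.137,.0515))
```

```text
t 16.7333 pos [ 0.5958 -0.055   0.1435] heading -0.5 tilt 24.11 az 1.5 jawslope -0.75 | d [ 0.0216 -0.0005  0.0205] roll -0.5 q [-0.1   0.3   0.14  2.12 -0.22  0.3  -1.35] open 0.0237
to [ 0.6239 -0.0545  0.1336] d [ 0.0216 -0.0005  0.0205] step 0.03
to [ 0.6262 -0.0517  0.1151] d [ 0.0162 -0.003   0.0384] step 0.042
to [0.637  0.0427 0.1151] d [ 0.0253 -0.0974  0.0438] step 0.11
to [0.6452 0.1223 0.1151] d [ 0.0322 -0.177   0.048 ] step 0.186
to [0.6511 0.179  0.1151] d [ 0.0371 -0.2337  0.051 ] step 0.242
```

jog_arm([
  {"claw": 0,"dx": -0.006,"dy": 0,"dz": 0.013,"roll": 0},
  {"claw": 0,"dx": -0.0116,"dy": 0,"dz": 0.0258,"roll": 0},
  {"claw": 0,"dx": -0.0116,"dy": 0,"dz": 0.0258,"roll": 0},
  {"claw": 0,"dx": -0.002,"dy": -0.001,"dz": 0.03,"roll": 0},
  {"claw": 0,"dx": 0.008,"dy": -0.002,"dz": 0.0345,"roll": 0},
  {"claw": 0,"dx": 0.016,"dy": -0.003,"dz": 0.038,"roll": 0},
  {"claw": 0,"dx": 0.016,"dy": -0.003,"dz": 0.038,"roll": 0},
])

```text
t: 17.32
tool_pos: [0.6295, -0.047, 0.1164]
orientation: [-3.127, -0.423, -0.001]
ft_force: [0.9, 0.1, -2.4]
opening: 0.0241
finger_force: 30.0
```

Run:
```python
from h import *
plan(foot(.039,.0,.0515),foot(.039,.08,.0515),foot(.039,.137,.0515))
print(manip.sense()['ft_force'])
c=manip.camera('scene');save('e.png',cv2.resize(c['color'][100:300,200:420],(800,600),interpolation=cv2.INTER_CUBIC))
```

```text
t 17.3167 pos [ 0.6295 -0.047   0.1164] heading -0.07 tilt 24.26 az 1.9 jawslope -0.75 | d [ 0.0062 -0.0896  0.0055] roll -0.1 q [-0.09  0.39  0.12  2.07 -0.24  0.26 -1.34] open 0.0241
to [0.637  0.0427 0.1151] d [ 0.0062 -0.0896  0.0055] step 0.09
to [0.6452 0.1223 0.1151] d [ 0.0137 -0.1691  0.01  ] step 0.17
to [0.6511 0.179  0.1151] d [ 0.019  -0.2258  0.0132] step 0.227
[ 0.85824913  0.05498216 -2.35917824]
```

View pics/e.png

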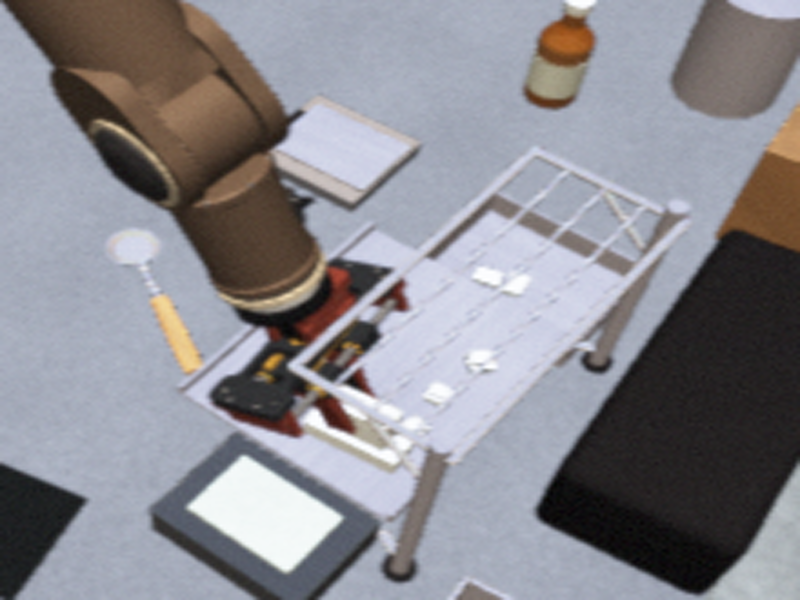

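The foot is under the shelf behind chip A (about 385–410,420). Chips B (437,392) and D (480,360) lie ahead of it, and the two swept ones are at (488,278). Starting the rear pass.

jog_arm([
  {"claw": 0,"dx": 0,"dy": -0.011,"dz": 0.0015,"roll": 0},
  {"claw": 0,"dx": 0,"dy": -0.022,"dz": 0.002,"roll": 0},
  {"claw": 0,"dx": 0.001,"dy": -0.034,"dz": 0.003,"roll": 0},
  {"claw": 0,"dx": 0.002,"dy": -0.045,"dz": 0.0035,"roll": 0},
  {"claw": 0,"dx": 0.003,"dy": -0.056,"dz": 0.004,"roll": 0},
  {"claw": 0,"dx": 0.004,"dy": -0.068,"dz": 0.0045,"roll": 0},
  {"claw": 0,"dx": 0.005,"dy": -0.079,"dz": 0.005,"roll": 0},
  {"claw": 0,"dx": 0.006,"dy": -0.09,"dz": 0.0055,"roll": 0},
  {"claw": 0,"dx": 0.007,"dy": -0.101,"dz": 0.006,"roll": 0},
  {"claw": 0,"dx": 0.008,"dy": -0.113,"dz": 0.0065,"roll": 0},
])

```text
t: 18.2
tool_pos: [0.6358, 0.0654, 0.1142]
orientation: [-3.127, -0.42, -0.003]
ft_force: [-1.0, -0.6, -2.4]
opening: 0.0238
finger_force: 30.0
```

Run:
```python
from h import *
plan(foot(.039,.08,.0515),foot(.039,.137,.0515))
print(manip.sense()['ft_force'])
```

```text
t 18.2 pos [0.6358 0.0654 0.1142] heading -0.16 tilt 24.07 az 1.9 jawslope -0.76 | d [ 0.0089 -0.0569  0.0038] roll -0.2 q [-0.46  0.42  0.3   2.06 -0.19  0.27 -1.61] open 0.0238
to [0.6452 0.1223 0.1151] d [ 0.0089 -0.0569  0.0038] step 0.058
to [0.6511 0.179  0.1151] d [ 0.0141 -0.1135  0.007 ] step 0.115
[-1.01058675 -0.61604809 -2.3805219 ]
```

jog_arm([
  {"claw": 0,"dx": 0.001,"dy": -0.01,"dz": 0.0005,"roll": 0},
  {"claw": 0,"dx": 0.003,"dy": -0.02,"dz": 0.001,"roll": 0},
  {"claw": 0,"dx": 0.005,"dy": -0.03,"dz": 0.002,"roll": 0},
  {"claw": 0,"dx": 0.006,"dy": -0.04,"dz": 0.0025,"roll": 0},
  {"claw": 0,"dx": 0.008,"dy": -0.05,"dz": 0.003,"roll": 0},
  {"claw": 0,"dx": 0.009,"dy": -0.06,"dz": 0.004,"roll": 0},
  {"claw": 0,"dx": 0.01,"dy": -0.07,"dz": 0.0045,"roll": 0},
  {"claw": 0,"dx": 0.011,"dy": -0.08,"dz": 0.005,"roll": 0},
  {"claw": 0,"dx": 0.012,"dy": -0.09,"dz": 0.0055,"roll": 0},
  {"claw": 0,"dx": 0.013,"dy": -0.1,"dz": 0.006,"roll": 0},
  {"claw": 0,"dx": 0.014,"dy": -0.11,"dz": 0.007,"roll": 0},
  {"claw": 0,"dx": 0.014,"dy": -0.114,"dz": 0.007,"roll": 0},
])

```text
t: 19.2
tool_pos: [0.6514, 0.1815, 0.1149]
orientation: [-3.127, -0.42, -0.001]
ft_force: [0.3, -1.0, -1.9]
opening: 0.024
finger_force: 30.0
```

jog_arm([
  {"claw": 0,"dx": 0,"dy": 0,"dz": 0,"roll": 0},
  {"claw": 0,"dx": 0,"dy": 0,"dz": 0,"roll": 0},
])

```text
t: 19.37
tool_pos: [0.6512, 0.1791, 0.1148]
orientation: [-3.127, -0.42, -0.002]
ft_force: [-0.9, -0.2, -1.3]
opening: 0.0236
finger_force: 30.0
```

Run:
```python
from h import *
plan(foot(-.005,.125,.0515),foot(-.03,.125,.12))
c=manip.camera('side');save('f.png',cv2.resize(c['color'][120:320,90:290],(800,600),interpolation=cv2.INTER_CUBIC))
```

```text
t 19.3667 pos [0.6512 0.1791 0.1148] heading -0.12 tilt 24.07 az 1.9 jawslope -0.74 | d [-0.041   0.0074 -0.0187] roll -0.1 q [-0.75  0.49  0.44  1.97 -0.17  0.33 -1.83] open 0.0236
to [0.6061 0.1716 0.1151] d [-0.041   0.0074 -0.0187] step 0.046
to [0.5812 0.1741 0.1836] d [-0.0358  0.0038 -0.0914] step 0.098
```

View pics/f.png

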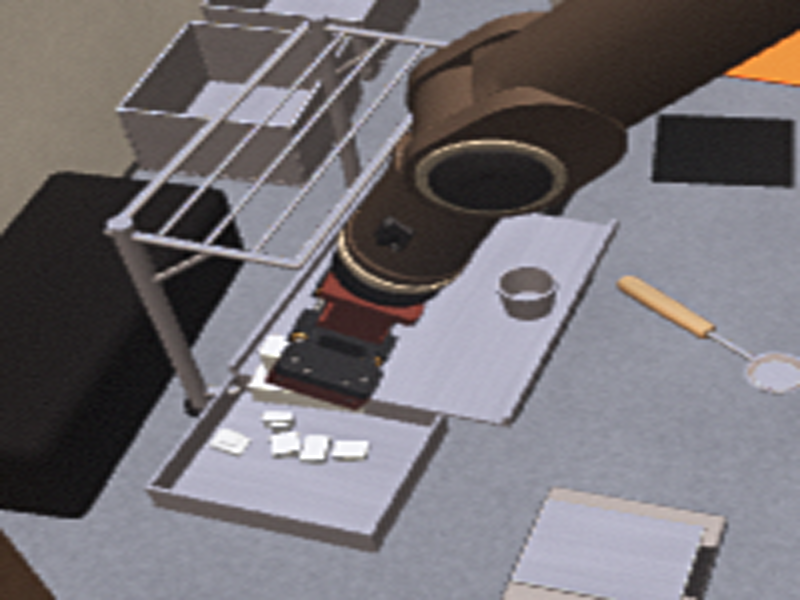

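All five chips are in the pan (crop 278,420; 230,441; 285,444; 313,448; 350,450). Backing out and up.

jog_arm([
  {"claw": 0,"dx": -0.014,"dy": 0.003,"dz": -0.006,"roll": 0},
  {"claw": 0,"dx": -0.028,"dy": 0.005,"dz": -0.012,"roll": 0},
  {"claw": 0,"dx": -0.041,"dy": 0.007,"dz": -0.019,"roll": 0},
  {"claw": 0,"dx": -0.04,"dy": 0.005,"dz": -0.05,"roll": 0},
  {"claw": 0,"dx": -0.036,"dy": 0.004,"dz": -0.085,"roll": 0},
  {"claw": 0,"dx": -0.036,"dy": 0.004,"dz": -0.091,"roll": 0},
])

```text
t: 19.92
tool_pos: [0.5822, 0.1733, 0.1874]
orientation: [-3.124, -0.424, -0.006]
ft_force: [1.0, -0.2, -1.8]
opening: 0.0238
finger_force: 30.0
```

Run:
```python
from h import *
m=np.array([.425,-.266]) # mat centre
plan(np.array([.5,.12,.21]),np.array([.47,-.1,.21]),np.array([m[0]-.0165,m[1],.15]),np.array([m[0]-.0165,m[1],.0696]))
for n in ('side','scene'):
    c=manip.camera(n);P=cloud(c);w=c['color'].min(-1)>165
    S=np.stack([(P[...,:2]-O)@EX,(P[...,:2]-O)@EY,P[...,2]],-1)
    k=w&(S[...,2]<.03)&(S[...,2]>.008)&(S[...,1]>.11)&(S[...,1]<.28)&(abs(S[...,0])<.12)
    N,l,st,ce=cv2.connectedComponentsWithStats(k.astype(np.uint8))
    print(n,[(st[i,4],S[l==i].mean(0).round(3)) for i in range(1,N) if st[i,4]>5])
    k=(c['color'].max(-1)<45)&(abs(P[...,2]-.005)<.006)&(np.hypot(P[...,0]-.425,P[...,1]+.266)<.12)
    print(cv2.minAreaRect(P[k][:,:2].astype(np.float32)))
```

```text
t 19.9167 pos [0.5822 0.1733 0.1874] heading -0.34 tilt 24.31 az 2.2 jawslope -0.94 | d [-0.0653  0.0528 -0.0552] roll -0.3 q [-0.99  0.29  0.63  2.08 -0.04  0.43 -1.95] open 0.0238
to [0.5  0.12 0.21] d [-0.0653  0.0528 -0.0552] step 0.101
to [ 0.47 -0.1   0.21] d [-0.0915  0.2728 -0.071 ] step 0.296
to [ 0.4085 -0.266   0.15  ] d [-0.1713  0.4396 -0.0442] step 0.474
to [ 0.4085 -0.266   0.0696] d [-0.2044  0.441   0.0291] step 0.487
side [(np.int32(26), array([0.066, 0.155, 0.02 ])), (np.int32(44), array([0.092, 0.189, 0.013])), (np.int32(45), array([0.048, 0.18 , 0.019])), (np.int32(46), array([0.026, 0.178, 0.018])), (np.int32(41), array([0.001, 0.171, 0.016]))]
((0.4251781404018402, -0.2647559344768524), (0.12386158108711243, 0.12138772010803223), 6.297230243682861)
scene [(np.int32(40), array([0.004, 0.168, 0.015])), (np.int32(69), array([0.042, 0.175, 0.017])), (np.int32(24), array([0.092, 0.184, 0.012])), (np.int32(7), array([0.074, 0.154, 0.02 ]))]
((0.4258772134780884, -0.2702655792236328), (0.1239980012178421, 0.11551563441753387), 7.100532531738281)
```

jog_arm([
  {"claw": 0,"dx": -0.022,"dy": 0.018,"dz": -0.018,"roll": 0},
  {"claw": 0,"dx": -0.044,"dy": 0.036,"dz": -0.037,"roll": 0},
  {"claw": 0,"dx": -0.065,"dy": 0.053,"dz": -0.055,"roll": 0},
  {"claw": 0,"dx": -0.069,"dy": 0.09,"dz": -0.058,"roll": 0},
  {"claw": 0,"dx": -0.073,"dy": 0.127,"dz": -0.06,"roll": 0},
  {"claw": 0,"dx": -0.078,"dy": 0.163,"dz": -0.063,"roll": 0},
  {"claw": 0,"dx": -0.082,"dy": 0.2,"dz": -0.066,"roll": 0},
  {"claw": 0,"dx": -0.086,"dy": 0.236,"dz": -0.068,"roll": 0},
  {"claw": 0,"dx": -0.092,"dy": 0.273,"dz": -0.071,"roll": 0},
  {"claw": 0,"dx": -0.092,"dy": 0.273,"dz": -0.071,"roll": 0},
])

```text
t: 20.85
tool_pos: [0.4674, -0.1071, 0.2063]
orientation: [-3.126, -0.42, -0.014]
ft_force: [-0.3, 0.3, -2.1]
opening: 0.0238
finger_force: 30.0
```

Run:
```python
from h import *
plan(np.array([.42,-.27,.14]),np.array([.42,-.27,.0695]))
```

```text
t 20.85 pos [ 0.4674 -0.1071  0.2063] heading -0.79 tilt 24.08 az 1.4 jawslope -0.81 | d [-0.0682  0.1642  0.0396] roll -0.8 q [-1.05 -0.15  1.19  2.34  0.13  0.45 -1.52] open 0.0238
to [ 0.42 -0.27  0.14] d [-0.0682  0.1642  0.0396] step 0.182
to [ 0.42   -0.27    0.0695] d [-0.097   0.1652  0.104 ] step 0.218
```

jog_arm([
  {"claw": 0,"dx": -0.011,"dy": 0.027,"dz": 0.007,"roll": 0},
  {"claw": 0,"dx": -0.023,"dy": 0.055,"dz": 0.013,"roll": 0},
  {"claw": 0,"dx": -0.034,"dy": 0.082,"dz": 0.02,"roll": 0},
  {"claw": 0,"dx": -0.046,"dy": 0.11,"dz": 0.026,"roll": 0},
  {"claw": 0,"dx": -0.057,"dy": 0.137,"dz": 0.033,"roll": 0},
  {"claw": 0,"dx": -0.068,"dy": 0.164,"dz": 0.04,"roll": 0},
  {"claw": 0,"dx": -0.068,"dy": 0.164,"dz": 0.04,"roll": 0},
  {"claw": 0,"dx": -0.068,"dy": 0.164,"dz": 0.04,"roll": 0},
])

```text
t: 21.52
tool_pos: [0.3948, -0.2376, 0.1807]
orientation: [3.137, -0.427, -0.006]
ft_force: [-0.4, 0.0, -1.7]
opening: 0.024
finger_force: 30.0
```

Run:
```python
from h import *
plan(np.array([.42,-.27,.0695]))
```

```text
t 21.5167 pos [ 0.3948 -0.2376  0.1807] heading -0.36 tilt 24.45 az -1.0 jawslope 0.22 | d [-0.0229  0.0318  0.1119] roll -0.4 q [-0.94 -0.29  1.44  2.37  0.18  0.44 -1.17] open 0.024
to [ 0.42   -0.27    0.0695] d [-0.0229  0.0318  0.1119] step 0.119
```

The arm came down in a poor elbow configuration (joints 2 and 3 at their limits). I'll swing out to the right-hand side, where it unwound before, then come back in.

Run:
```python
from h import *
plan(np.array([.57,-.2,.28]),np.array([.57,-.33,.28]))
```

```text
t 21.5167 pos [ 0.3948 -0.2376  0.1807] heading -0.36 tilt 24.45 az -1.0 jawslope 0.22 | d [ 0.2004 -0.0386 -0.0181] roll -0.4 q [-0.94 -0.29  1.44  2.37  0.18  0.44 -1.17] open 0.024
to [ 0.57 -0.2   0.28] d [ 0.2004 -0.0386 -0.0181] step 0.205
to [ 0.57 -0.33  0.28] d [ 0.2011  0.0914 -0.0172] step 0.222
```

jog_arm([
  {"claw": 0,"dx": 0.033,"dy": -0.006,"dz": -0.003,"roll": 0},
  {"claw": 0,"dx": 0.067,"dy": -0.013,"dz": -0.006,"roll": 0},
  {"claw": 0,"dx": 0.1,"dy": -0.019,"dz": -0.009,"roll": 0},
  {"claw": 0,"dx": 0.133,"dy": -0.026,"dz": -0.012,"roll": 0},
  {"claw": 0,"dx": 0.167,"dy": -0.032,"dz": -0.015,"roll": 0},
  {"claw": 0,"dx": 0.2,"dy": -0.039,"dz": -0.018,"roll": 0},
  {"claw": 0,"dx": 0.2,"dy": 0,"dz": -0.018,"roll": 0},
  {"claw": 0,"dx": 0.2,"dy": 0.03,"dz": -0.018,"roll": 0},
  {"claw": 0,"dx": 0.2,"dy": 0.06,"dz": -0.018,"roll": 0},
  {"claw": 0,"dx": 0.2,"dy": 0.09,"dz": -0.018,"roll": 0},
])

```text
t: 22.35
tool_pos: [0.5129, -0.2565, 0.3155]
orientation: [3.12, -0.444, -0.001]
ft_force: [0.5, -0.0, -2.9]
opening: 0.0239
finger_force: 30.0
```

Run:
```python
from h import *
plan(np.array([.5,-.28,.2]),np.array([.42,-.27,.14]))
```

```text
t 22.35 pos [ 0.5129 -0.2565  0.3155] heading -0.04 tilt 25.47 az -3.0 jawslope 1.14 | d [-0.0612  0.0213  0.0993] roll -0.0 q [-1.12 -0.29  1.44  2.01  0.22  0.75 -1.33] open 0.0239
to [ 0.5  -0.28  0.2 ] d [-0.0612  0.0213  0.0993] step 0.119
to [ 0.42 -0.27  0.14] d [-0.1593  0.0109  0.1188] step 0.199
```

Run:
```python
from h import *
plan(np.array([.55,0.,.30]),np.array([.58,.17,.26]))
```

```text
t 22.35 pos [ 0.5129 -0.2565  0.3155] heading -0.04 tilt 25.47 az -3.0 jawslope 1.14 | d [ 0.0267 -0.2572  0.0242] roll -0.0 q [-1.12 -0.29  1.44  2.01  0.22  0.75 -1.33] open 0.0239
to [0.55 0.   0.3 ] d [ 0.0267 -0.2572  0.0242] step 0.26
to [0.58 0.17 0.26] d [ 0.0365 -0.4282  0.0694] step 0.435
```

jog_arm([
  {"claw": 0,"dx": 0.003,"dy": -0.03,"dz": 0.003,"roll": 0},
  {"claw": 0,"dx": 0.006,"dy": -0.06,"dz": 0.006,"roll": 0},
  {"claw": 0,"dx": 0.009,"dy": -0.09,"dz": 0.009,"roll": 0},
  {"claw": 0,"dx": 0.012,"dy": -0.12,"dz": 0.012,"roll": 0},
  {"claw": 0,"dx": 0.015,"dy": -0.15,"dz": 0.015,"roll": 0},
  {"claw": 0,"dx": 0.018,"dy": -0.18,"dz": 0.018,"roll": 0},
  {"claw": 0,"dx": 0.02,"dy": -0.21,"dz": 0.02,"roll": 0},
  {"claw": 0,"dx": 0.023,"dy": -0.24,"dz": 0.022,"roll": 0},
  {"claw": 0,"dx": 0.025,"dy": -0.27,"dz": 0.024,"roll": 0},
  {"claw": 0,"dx": 0.027,"dy": -0.3,"dz": 0.026,"roll": 0},
  {"claw": 0,"dx": 0.027,"dy": -0.33,"dz": 0.03,"roll": 0},
  {"claw": 0,"dx": 0.027,"dy": -0.36,"dz": 0.035,"roll": 0},
])

```text
t: 23.35
tool_pos: [0.5557, 0.105, 0.2876]
orientation: [3.121, -0.444, -0.001]
ft_force: [1.1, -0.5, -1.7]
opening: 0.0239
finger_force: 30.0
```

Run:
```python
from h import *
plan(np.array([.58,.0,.26]),np.array([.56,-.1,.24]))
```

```text
t 23.35 pos [0.5557 0.105  0.2876] heading -0.07 tilt 25.45 az -2.9 jawslope 1.08 | d [0.0102 0.1042 0.0376] roll -0.1 q [-1.11  0.02  0.76  2.07  0.25  0.66 -2.1 ] open 0.0239
to [0.58 0.   0.26] d [0.0102 0.1042 0.0376] step 0.111
to [ 0.56 -0.1   0.24] d [-0.0164  0.204   0.0492] step 0.21
```

Run:
```python
from h import *
plan(np.array([.60,.2,.42]),np.array([.74,.2,.45]),np.array([.74,-.1,.45]))
```

```text
t 23.35 pos [0.5557 0.105  0.2876] heading -0.07 tilt 25.45 az -2.9 jawslope 1.08 | d [ 0.0967 -0.093  -0.1026] roll -0.1 q [-1.11  0.02  0.76  2.07  0.25  0.66 -2.1 ] open 0.0239
to [0.6  0.2  0.42] d [ 0.0967 -0.093  -0.1026] step 0.169
to [0.74 0.2  0.45] d [ 0.236  -0.0938 -0.0696] step 0.263
to [ 0.74 -0.1   0.45] d [ 0.2364  0.2061 -0.0631] step 0.32
```

jog_arm([
  {"claw": 0,"dx": 0.015,"dy": 0,"dz": -0.032,"roll": 0},
  {"claw": 0,"dx": 0.03,"dy": -0.005,"dz": -0.064,"roll": 0},
  {"claw": 0,"dx": 0.045,"dy": -0.015,"dz": -0.095,"roll": 0},
  {"claw": 0,"dx": 0.07,"dy": -0.045,"dz": -0.105,"roll": 0},
  {"claw": 0,"dx": 0.1,"dy": -0.07,"dz": -0.105,"roll": 0},
  {"claw": 0,"dx": 0.13,"dy": -0.09,"dz": -0.097,"roll": 0},
  {"claw": 0,"dx": 0.165,"dy": -0.094,"dz": -0.088,"roll": 0},
  {"claw": 0,"dx": 0.2,"dy": -0.094,"dz": -0.079,"roll": 0},
  {"claw": 0,"dx": 0.236,"dy": -0.094,"dz": -0.07,"roll": 0},
  {"claw": 0,"dx": 0.236,"dy": -0.06,"dz": -0.069,"roll": 0},
  {"claw": 0,"dx": 0.236,"dy": -0.025,"dz": -0.068,"roll": 0},
  {"claw": 0,"dx": 0.236,"dy": 0.01,"dz": -0.067,"roll": 0},
])

```text
t: 24.35
tool_pos: [0.7411, 0.0941, 0.4466]
orientation: [3.117, -0.44, 0.001]
ft_force: [0.1, -0.8, -1.3]
opening: 0.0239
finger_force: 30.0
```

Run:
```python
from h import *
plan(np.array([.74,-.1,.45]),np.array([.70,-.32,.42]),np.array([.52,-.32,.28]))
```

```text
t 24.35 pos [0.7411 0.0941 0.4466] heading 0.04 tilt 25.25 az -3.3 jawslope 1.29 | d [0.0003 0.1942 0.0013] roll 0.0 q [-0.78  0.33  0.74  1.41 -0.17  1.05 -1.63] open 0.0239
to [ 0.74 -0.1   0.45] d [0.0003 0.1942 0.0013] step 0.194
to [ 0.7  -0.32  0.42] d [-0.0488  0.4138  0.0168] step 0.417
to [ 0.52 -0.32  0.28] d [-0.2713  0.4125  0.0668] step 0.498
```

jog_arm([
  {"claw": 0,"dx": 0,"dy": 0.035,"dz": 0,"roll": 0},
  {"claw": 0,"dx": 0,"dy": 0.07,"dz": 0,"roll": 0},
  {"claw": 0,"dx": 0,"dy": 0.105,"dz": 0,"roll": 0},
  {"claw": 0,"dx": 0,"dy": 0.14,"dz": 0,"roll": 0},
  {"claw": 0,"dx": 0,"dy": 0.175,"dz": 0,"roll": 0},
  {"claw": 0,"dx": 0,"dy": 0.21,"dz": 0,"roll": 0},
  {"claw": 0,"dx": -0.008,"dy": 0.245,"dz": 0.003,"roll": 0},
  {"claw": 0,"dx": -0.016,"dy": 0.28,"dz": 0.006,"roll": 0},
  {"claw": 0,"dx": -0.024,"dy": 0.315,"dz": 0.01,"roll": 0},
  {"claw": 0,"dx": -0.032,"dy": 0.35,"dz": 0.012,"roll": 0},
  {"claw": 0,"dx": -0.04,"dy": 0.385,"dz": 0.015,"roll": 0},
  {"claw": 0,"dx": -0.048,"dy": 0.413,"dz": 0.017,"roll": 0},
])

```text
t: 25.35
tool_pos: [0.6994, -0.3217, 0.4196]
orientation: [3.121, -0.441, -0.004]
ft_force: [-0.1, -0.2, -2.5]
opening: 0.024
finger_force: 30.0
```

Run:
```python
from h import *
plan(np.array([.52,-.32,.28]),np.array([.43,-.28,.2]))
```

```text
t 25.35 pos [ 0.6994 -0.3217  0.4196] heading -0.21 tilt 25.28 az -3.0 jawslope 1.07 | d [-0.2218 -0.002   0.0497] roll -0.2 q [-0.03  0.41  0.71  1.37 -0.54  1.1  -0.83] open 0.024
to [ 0.52 -0.32  0.28] d [-0.2218 -0.002   0.0497] step 0.227
to [ 0.43 -0.28  0.2 ] d [-0.3375 -0.0424  0.0827] step 0.35
```

jog_arm([
  {"claw": 0,"dx": -0.032,"dy": 0,"dz": 0.007,"roll": 0},
  {"claw": 0,"dx": -0.063,"dy": 0,"dz": 0.014,"roll": 0},
  {"claw": 0,"dx": -0.095,"dy": -0.001,"dz": 0.021,"roll": 0},
  {"claw": 0,"dx": -0.127,"dy": -0.001,"dz": 0.028,"roll": 0},
  {"claw": 0,"dx": -0.158,"dy": -0.002,"dz": 0.035,"roll": 0},
  {"claw": 0,"dx": -0.19,"dy": -0.002,"dz": 0.042,"roll": 0},
  {"claw": 0,"dx": -0.222,"dy": -0.002,"dz": 0.05,"roll": 0},
])

```text
t: 25.93
tool_pos: [0.5198, -0.3173, 0.2796]
orientation: [3.121, -0.442, -0.001]
ft_force: [-0.1, -0.4, -0.5]
opening: 0.0238
finger_force: 30.0
```

Run:
```python
from h import *
plan(np.array([.44,-.27,.2]),np.array([.43,-.27,.12]))
```

```text
t 25.9333 pos [ 0.5198 -0.3173  0.2796] heading -0.08 tilt 25.33 az -2.9 jawslope 1.08 | d [-0.1062 -0.0479  0.0368] roll -0.1 q [-0.01  0.18  0.7   1.95 -0.55  0.75 -0.57] open 0.0238
to [ 0.44 -0.27  0.2 ] d [-0.1062 -0.0479  0.0368] step 0.122
to [ 0.43 -0.27  0.12] d [-0.1495 -0.0493  0.1049] step 0.189
```

jog_arm([
  {"claw": 0,"dx": -0.027,"dy": -0.012,"dz": 0.009,"roll": 0},
  {"claw": 0,"dx": -0.053,"dy": -0.024,"dz": 0.018,"roll": 0},
  {"claw": 0,"dx": -0.08,"dy": -0.036,"dz": 0.028,"roll": 0},
  {"claw": 0,"dx": -0.106,"dy": -0.048,"dz": 0.037,"roll": 0},
  {"claw": 0,"dx": -0.121,"dy": -0.049,"dz": 0.06,"roll": 0},
  {"claw": 0,"dx": -0.136,"dy": -0.049,"dz": 0.083,"roll": 0},
  {"claw": 0,"dx": -0.15,"dy": -0.049,"dz": 0.105,"roll": 0},
  {"claw": 0,"dx": -0.15,"dy": -0.049,"dz": 0.105,"roll": 0},
])

```text
t: 26.6
tool_pos: [0.4291, -0.2693, 0.1172]
orientation: [3.124, -0.437, -0.003]
ft_force: [-0.9, -0.2, -1.8]
opening: 0.0237
finger_force: 30.0
```

Run:
```python
from h import *
plan(np.array([.42,-.27,.071]))
```

```text
t 26.6 pos [ 0.4291 -0.2693  0.1172] heading -0.15 tilt 25.07 az -2.5 jawslope 0.91 | d [-0.0278  0.0001  0.038 ] roll -0.1 q [ 0.32  0.26  0.34  2.32 -1.02  0.38 -0.01] open 0.0237
to [ 0.42  -0.27   0.071] d [-0.0278  0.0001  0.038 ] step 0.047
```

jog_arm([
  {"claw": 0,"dx": -0.007,"dy": 0,"dz": 0.01,"roll": 0},
  {"claw": 0,"dx": -0.014,"dy": 0,"dz": 0.02,"roll": 0},
  {"claw": 0,"dx": -0.021,"dy": 0,"dz": 0.029,"roll": 0},
  {"claw": 0,"dx": -0.027,"dy": 0,"dz": 0.037,"roll": 0},
  {"claw": 0,"dx": -0.027,"dy": 0,"dz": 0.037,"roll": 0},
])

```text
t: 27.02
tool_pos: [0.4208, -0.2716, 0.0741]
orientation: [3.125, -0.441, -0.006]
ft_force: [-0.8, 0.0, -1.4]
opening: 0.0239
finger_force: 30.0
```

Run:
```python
from h import *
plan(np.array([.42,-.27,.069]));print(manip.sense()['ft_force'])
c=manip.camera('side');P=cloud(c);w=c['color'].min(-1)>150
q=P[w&(P[...,2]>.02)&(P[...,2]<.045)&(np.hypot(P[...,0]-.436,P[...,1]+.27)<.07)];print(len(q),cv2.minAreaRect(q[:,:2].astype(np.float32)),np.median(q[:,2]),q[:,2].max())
```

```text
t 27.0167 pos [ 0.4208 -0.2716  0.0741] heading -0.35 tilt 25.29 az -2.5 jawslope 0.85 | d [-0.003  -0.0016  0.0042] roll -0.4 q [ 0.84  0.35 -0.23  2.33 -1.02  0.19  0.04] open 0.0239
to [ 0.42  -0.27   0.069] d [-0.003  -0.0016  0.0042] step 0.005
[-0.81609362  0.01029359 -1.40597213]
69 ((0.43654200434684753, -0.26672542095184326), (0.08197861909866333, 0.03208472207188606), 1.6136994361877441) 0.03619405089318384 0.04232404068057882
```

jog_arm([
  {"claw": 0,"dx": -0.002,"dy": 0,"dz": 0.002,"roll": 0},
  {"claw": 0,"dx": -0.003,"dy": 0,"dz": 0.004,"roll": 0},
  {"claw": 0,"dx": -0.003,"dy": 0,"dz": 0.004,"roll": 0},
  {"claw": 0,"dx": -0.003,"dy": 0,"dz": 0.004,"roll": 0},
])

```text
t: 27.4
tool_pos: [0.4216, -0.2723, 0.0718]
orientation: [3.121, -0.443, -0.002]
ft_force: [0.1, -0.3, -2.5]
opening: 0.0237
finger_force: 30.0
```

Run:
```python
from h import *
plan(np.array([.42,-.27,.069]),np.array([.42,-.27,.15]));print(manip.sense()['ft_force'])
```

```text
t 27.4 pos [ 0.4216 -0.2723  0.0718] heading -0.09 tilt 25.44 az -2.9 jawslope 1.09 | d [-0.0026 -0.0023  0.0018] roll -0.1 q [ 0.87  0.36 -0.26  2.33 -1.02  0.17  0.05] open 0.0237
to [ 0.42  -0.27   0.069] d [-0.0026 -0.0023  0.0018] step 0.004
to [ 0.42 -0.27  0.15] d [ 0.0322 -0.0008 -0.0714] step 0.078
[ 0.06830552 -0.25605023 -2.46357617]
```

jog_arm([
  {"claw": 0,"dx": -0.003,"dy": -0.001,"dz": 0.004,"roll": 0},
  {"claw": 0,"dx": -0.003,"dy": -0.001,"dz": 0.004,"roll": 0},
  {"claw": 0,"dx": -0.003,"dy": -0.001,"dz": 0.004,"roll": 0},
])

```text
t: 27.65
tool_pos: [0.4217, -0.2722, 0.0679]
orientation: [3.119, -0.446, -0.001]
ft_force: [2.8, -0.3, 2.6]
opening: 0.0244
finger_force: 30.0
```

jog_arm([
  {"claw": 0.7,"dx": 0,"dy": 0,"dz": 0,"roll": 0},
  {"claw": 0.7,"dx": 0,"dy": 0,"dz": 0,"roll": 0},
  {"claw": 0.7,"dx": 0,"dy": 0,"dz": 0,"roll": 0},
  {"claw": 0.7,"dx": 0,"dy": 0,"dz": 0,"roll": 0},
  {"claw": 0.7,"dx": 0,"dy": 0,"dz": 0,"roll": 0},
  {"claw": 0.7,"dx": 0,"dy": 0,"dz": 0,"roll": 0},
  {"claw": 0.7,"dx": 0,"dy": 0,"dz": 0,"roll": 0},
])

```text
t: 28.23
tool_pos: [0.42, -0.2717, 0.0667]
orientation: [3.121, -0.443, -0.003]
ft_force: [0.3, -0.2, 0.2]
opening: 0.061
finger_force: 0.0
```

jog_arm([
  {"claw": 0.7,"dx": 0.012,"dy": 0,"dz": -0.026,"roll": 0},
  {"claw": 0.7,"dx": 0.025,"dy": 0,"dz": -0.053,"roll": 0},
  {"claw": 0.7,"dx": 0.037,"dy": 0,"dz": -0.08,"roll": 0},
  {"claw": 0.7,"dx": 0.05,"dy": 0,"dz": -0.106,"roll": 0},
  {"claw": 0.7,"dx": 0.06,"dy": 0,"dz": -0.13,"roll": 0},
  {"claw": 0.7,"dx": 0.06,"dy": 0,"dz": -0.13,"roll": 0},
  {"claw": 0.7,"dx": 0.06,"dy": 0,"dz": -0.13,"roll": 0},
])

```text
t: 28.82
tool_pos: [0.4192, -0.2692, 0.2115]
orientation: [3.119, -0.447, -0.001]
ft_force: [0.0, -0.1, -0.7]
opening: 0.0619
finger_force: 0.0
```

Run:
```python
from h import *
delta([.42,-.27,.15],0)
for n in ('side','scene'):
    c=manip.camera(n);P=cloud(c);w=c['color'].min(-1)>150
    for lo,hi in ((.025,.04),(.072,.088)):
        q=P[w&(P[...,2]>lo)&(P[...,2]<hi)&(np.hypot(P[...,0]-.436,P[...,1]+.27)<.07)];
        if len(q)>5: print(n,len(q),cv2.minAreaRect(q[:,:2].astype(np.float32)),q[:,2].mean())
    if n=='side': save('g.png',cv2.resize(c['color'],(800,600),interpolation=cv2.INTER_CUBIC))
```

```text
t 28.8167 pos [ 0.4192 -0.2692  0.2115] heading -0.04 tilt 25.62 az -3.1 jawslope 1.19 | d [-0.0259 -0.0004  0.0558] roll -0.0 q [ 0.52  0.06  0.12  2.23 -0.51  0.53 -0.53] open 0.0619
side 66 ((0.4380301535129547, -0.26842549443244934), (0.08310966938734055, 0.036163270473480225), 0.9162507057189941) 0.03126184944692756
side 66 ((0.4382662773132324, -0.2689899504184723), (0.023996494710445404, 0.05586354061961174), 89.16165161132812) 0.07983325321589782
scene 133 ((0.43989115953445435, -0.27277252078056335), (0.03466937690973282, 0.08258921653032303), 88.51918029785156) 0.03077952487722128
scene 160 ((0.43926745653152466, -0.27260175347328186), (0.02439136989414692, 0.05550214648246765), 88.60379028320312) 0.07923209179927322
```

View pics/g.png

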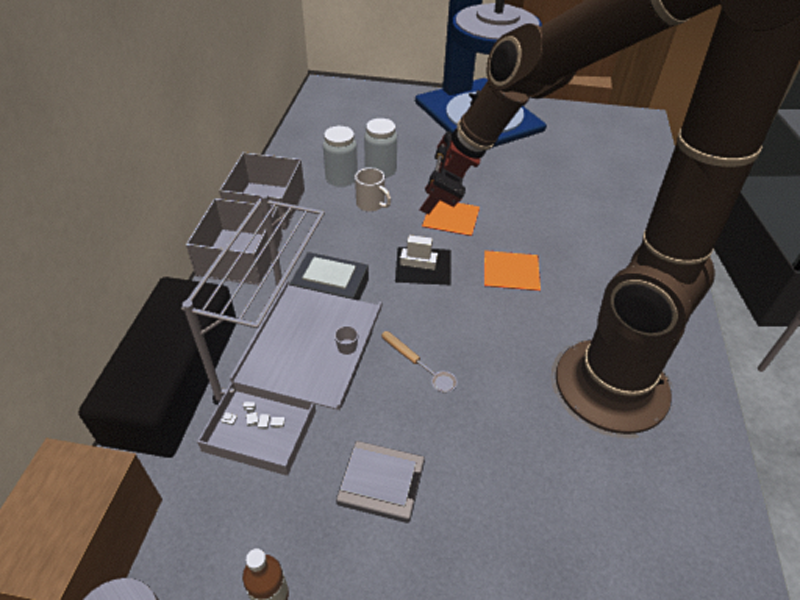

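The picture shows the scraper standing free on the black mat (418,258), about 14 mm from its centre. All five chips are in the pan (228–278, 405–422), and the cup, mug, bottle and spoon are where they were. Handing in.

```bash
python3 -c "
from cell import manip
print(manip.sign_off())"
```

```text
the job is handed in; nothing more can be done
None
```

I handed the job in at about 29 s: all five chips are in the pan and the scraper stands released on its mat, about 14 mm from the centre, though sign-off returned no verdict; to reach under the shelf I tilted the tool about 24° by pushing the arm against its joint limits, because the interface has no tilt command.

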